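# Sort raw clay figures into their drying trays

### The job

Sort the five raw clay pieces by kind: stand both kneeling figures in the small black slatted crate, both sheep in the low plywood tray, and the water jar in the round metal pan. Set each one down gently, upright on the floor of its own container, and do not drop any or knock any over: the clay is unfired.

Things in the scene. Friction and masses are not known exactly. Their poses are not given: they have to be found in the camera images.
- figure_a_center (a point): Raw clay kneeling figure, one of two alike: upright round torso 31 mm across, ball head, small forearms in front, folded legs, on a round base 54 mm across, 5 mm thick; 82 mm tall, about 150 g. This point is on the torso axis at half its height (41 mm above its underside); z up, x the way it faces. Grip the torso here or a little higher, best across y.
- figure_b_center (a point): Raw clay kneeling figure, one of two alike: upright round torso 31 mm across, ball head, small forearms in front, folded legs, on a round base 54 mm across, 5 mm thick; 82 mm tall, about 150 g. This point is on the torso axis at half its height (41 mm above its underside); z up, x the way it faces. Grip the torso here or a little higher, best across y.
- sheep_a_center (a point): Raw clay sheep, one of two alike, on a flat base 62 x 34 x 4 mm (long along x); body 44 long, 28 mm wide, from 14 to 40 mm above the underside, head at +x, highest point 51 mm; about 100 g. This point is 26 mm above its underside (half its height), over the middle of the base; the body middle is 4 mm nearer the tail. z up, x to the head. Grip the body across y.
- sheep_b_center (a point): Raw clay sheep, one of two alike, on a flat base 62 x 34 x 4 mm (long along x); body 44 long, 28 mm wide, from 14 to 40 mm above the underside, head at +x, highest point 51 mm; about 100 g. This point is 26 mm above its underside (half its height), over the middle of the base; the body middle is 4 mm nearer the tail. z up, x to the head. Grip the body across y.
- jar_center (a point): Raw clay water jar (only one): round, foot 36 mm across, belly 48 mm across from 18 to 38 mm above the underside, narrow neck, flared mouth 36 mm, two small ear handles along its y; 62 mm tall, about 120 g. This point is on its axis at half its height (31 mm above its underside); z up. Grip the belly, best across x. All clay pieces are plain terracotta.
- crate: Small black plastic slatted crate, place of the kneeling figures, fixed: outside 120 (its x) by 170 mm (its y), 40 mm high, walls 5 mm, inside floor 5 mm above the origin. Origin: centre of its underside, z up. (The bigger crates at the sides of the table, and the finished grey or blue figures, are not part of the job.)
- tray: Low open plywood tray with a rim, place of the sheep, fixed: outside 120 (its x) by 170 mm (its y), 14 mm high, walls 5 mm, inside floor 5 mm above the origin. Origin: centre of its underside, z up. (Loose clutter lying among the clay pieces and trays is flat, under 10 mm high.)
- pan: Round shallow aluminium pan, place of the water jar, fixed: 140 mm across at the rim, 18 mm high, wall 3 mm, flat inside floor about 126 mm across and 4 mm above the origin. Origin: centre of its underside, z up.

How it is judged:
At the end, for the whole second after the job is handed in: Both kneeling figures stand in the black crate, both sheep in the plywood tray and the jar in the round pan: each wholly inside, upright within 8 degrees, its underside within 6 mm of the container's floor, released and at rest (x of figure_a_center in the frame of crate between -0.033 and 0.033 m and y of figure_a_center in the frame of crate between -0.058 and 0.058 m and z of figure_a_center in the frame of crate between 0.04 and 0.052 m and angle between each of figure_a_center, figure_b_center, sheep_a_center, sheep_b_center, jar_center's own z axis and vertical below 0.15 rad and linear speed of each of figure_a, figure_b, sheep_a, sheep_b, jar below 0.02 m/s and x of figure_b_center in the frame of crate between -0.033 and 0.033 m and y of figure_b_center in the frame of crate between -0.058 and 0.058 m and z of figure_b_center in the frame of crate between 0.04 and 0.052 m and x of sheep_a_center in the frame of tray between -0.043 and 0.043 m and y of sheep_a_center in the frame of tray between -0.068 and 0.068 m and z of sheep_a_center in the frame of tray between 0.025 and 0.037 m and x of sheep_b_center in the frame of tray between -0.043 and 0.043 m and y of sheep_b_center in the frame of tray between -0.068 and 0.068 m and z of sheep_b_center in the frame of tray between 0.025 and 0.037 m and horizontal distance between jar_center and pan below 0.05 m and z of jar_center in the frame of pan between 0.029 and 0.041 m); the robot touches nothing.
It fails at once if a clay piece is knocked over or tipped by more than 57 degrees (angle between any of figure_a_center, figure_b_center, sheep_a_center, sheep_b_center, jar_center's own z axis and vertical above 1 rad).
It fails at once if a clay piece is dropped or slammed into its container: it moves at over 0.5 m/s when it is over the container and within 15 mm of its floor ((linear speed of figure_a above 0.5 m/s and horizontal distance between figure_a_center and crate below 0.09 m and z of figure_a_center in the frame of crate below 0.061 m) or (linear speed of figure_b above 0.5 m/s and horizontal distance between figure_b_center and crate below 0.09 m and z of figure_b_center in the frame of crate below 0.061 m) or (linear speed of sheep_a above 0.5 m/s and horizontal distance between sheep_a_center and tray below 0.09 m and z of sheep_a_center in the frame of tray below 0.046 m) or (linear speed of sheep_b above 0.5 m/s and horizontal distance between sheep_b_center and tray below 0.09 m and z of sheep_b_center in the frame of tray below 0.046 m) or (linear speed of jar above 0.5 m/s and horizontal distance between jar_center and pan below 0.09 m and z of jar_center in the frame of pan below 0.051 m)).
It fails at once if a clay piece is pressed hard onto its container (over 45 N) (contact force between any of figure_a, figure_b and crate above 45 N or contact force between any of sheep_a, sheep_b and tray above 45 N or contact force between jar and pan above 45 N).
It also fails if it takes over 128 s, if anything falls off the work surface, if the arm or the gripper's body presses on something with over 40 N, if the wrist force passes 120 N, or if a joint passes its speed limit or range.

### The arm

A 6-joint arm with a two-finger parallel gripper is mounted at the origin on the work surface. World frame = base frame: x ahead of the robot, y to its left, z up, the work surface at z = 0. Lengths are in m, angles in rad, forces in N, time in s.
With the tool pointing down it reaches from about 0.275 to 0.825 m from the base axis. Payload 5.2 kg.
Tool frame: the origin (TCP) lies at the very end of the fingers, on their centre line; the grasp point (between the pads) lies 19 mm behind it; x points along the fingers, y is the direction in which the jaws open and shut, and the axes are right-handed (so a half turn about x gives the same grasp; the last joint's range is limited). The gripper opens to 93 mm and grips with 3 to 60 N. Pads are 15 mm wide; open, the fingers measure 128 mm over their backs; the gripper's body (75 mm by 188 mm) begins 65 mm behind the grasp point.
Start: joints at [-1.436, 0.259, 1.535, -0, 1.348, -0.203], TCP at [0.182, -0.519, 0.219] pointing down, gripper open.
Joint ranges: [-3.14, 3.14], [-0.91, 2.08], [0.19, 2.58], [-1.22, 4.36], [0.22, 2.71], [-3.12, 3.12]. Speed limits (rad/s): [2.57, 2.57, 3.14, 3.14, 3.14, 3.14].

### API

Orientations are given as a unit quaternion [w, x, y, z].
In Python, from bench import status, cams, order gives the robot as it stands.
- The arm moves only by the tool drive_tool, never from a script. Its argument "moves" is a list of rows, each an object with "xyz": the shift along the tool's x, y, z in cm, a list of three; "twist": the turn, a rotation vector about the tool's x, y, z in degrees, a list of three; "claw": the finger opening in cm, from 0 to 9.3. In form: [{"xyz": [tx, ty, tz], "twist": [rx, ry, rz], "claw": claw}, ...]. A call has 1 to 10 rows; each row is the pose to reach, as a shift and turn from the pose measured when the call began, along the tool's axes at that moment; what a row does not reach only later rows make up. A row lasts 1/8 s, in which the tool goes at most 62.5 mm and 10.7 degrees, less where a joint would pass 70% of its speed; a pose out of reach is approached as far as the arm can. A call with a gripper value outside its range is refused whole. The fingers move at their own pace and stop on an object; "squeeze" is the grip in N (left out, the last holds). Time passes only in rows, so rows that repeat a pose let the fingers close. It gives the time, the measured TCP pose, the force and the opening at its end, in the units of the state.
- status.read_state(): the state, without advancing time (a new reading comes with each control period).
- cams.read_camera(name): name is "scene" or "top"; returns the picture (400x640x3 uint8, blue, green, red); there is no depth.
- cams.calibration(name): a dict with "fov_y" (degrees; the focal length in pixels is half the picture's height over the tangent of half this angle, whatever the lens; pixels are square), "cx", "cy" (the principal point, pixels), "R" (3x3) and "t" (3): a world point X has camera coordinates R X + t. Camera axes: x right, y down, z forward; pixel columns grow to the right and rows downward; lengths in m; the calibration is good to about 2 mm. A picture is of the moment at which its call begins. calibration takes no time and is no camera call.
- order.finish_job(): hands the job in, once; it reports no verdict.
The state is a dict: "time": time; "qpos": joint angles; "qvel": joint speeds; "joint_efforts": joint torques, N m; "eef_pos": TCP position; "tcp_rot": TCP orientation; "force": force on the tool from outside, world axes, zero at the start; "wrist_torque": the same for the moment, N m; "opening": finger opening in m.
Only numpy, scipy, OpenCV 4.12 (cv2) and the standard library are available. Lean on these libraries where they do the work, as an engineer would, in place of code of your own. Each camera call takes 0.05 s, during which the arm holds its last target.

## Working session

There is one attempt and no reset: what is moved stays moved. The work goes in short steps, Python scripts to look and compute and a tool call to move; the robot and the scene stay as the last step left them, time stands still between calls to the robot, and variables do not carry over. Pictures are saved under pics/ and viewed, and the job is handed in when it is done.

Besides the shell and the picture viewer there is one more tool, called after ">>>" by a JSON object that holds its "fn" and its "kwargs". drive_tool: Moves the arm, as the interface text tells. Its arguments: {"type":"object","properties":{"moves":{"type":"array"},"squeeze":{"type":"number"}},"required":["moves"]}

```bash
ls; mkdir -p pics; python3 - <<'E'
from bench import status,cams,order
import cv2
print(status.read_state())
for n in("scene","top"):
    c=cams.calibration(n);print(n,c)
    im=cams.read_camera(n);cv2.imwrite(f"pics/{n}0.png",im)
E
```

```text
pics
{'time': 0.0, 'qpos': array([-1.43580106e+00,  2.59324019e-01,  1.53605269e+00, -1.84298053e-05,
        1.34794836e+00, -2.02774134e-01]), 'qvel': array([-0.00076773,  0.0010924 ,  0.00075258,  0.00082399,  0.00097156,
       -0.00181662]), 'joint_efforts': array([-1.66207235e-03, -4.37312686e+01, -2.83995938e+01,  7.16642593e-02,
        4.19486838e-02, -1.51694194e-04]), 'eef_pos': array([ 0.18221904, -0.5183897 ,  0.21784009]), 'tcp_rot': array([ 0.11824166,  0.69706056,  0.11946639, -0.69703175]), 'force': array([-0.31600273,  0.48929022, -0.36701921]), 'wrist_torque': array([-0.02529588,  0.02125404, -0.00466789]), 'opening': 0.09269928359480066}
scene {'fov_y': 44.90243226335669, 'cx': 325.19356879362687, 'cy': 197.54191164417932, 'R': array([[ 0.61487594,  0.78862061,  0.00225952],
       [ 0.42106434, -0.32587243, -0.8464703 ],
       [-0.66680761,  0.52142563, -0.53243114]]), 't': array([-0.32607818, -0.19657243,  1.54650414])}
top {'fov_y': 51.03736528181139, 'cx': 315.99125863316783, 'cy': 203.5216854903678, 'R': array([[-0.01884553, -0.99978977,  0.008079  ],
       [-0.99173305,  0.01766664, -0.1270962 ],
       [ 0.12692675, -0.0104074 , -0.99185749]]), 't': array([-7.60785825e-04,  5.49236033e-01,  1.04211570e+00])}
```

View pics/scene0.png

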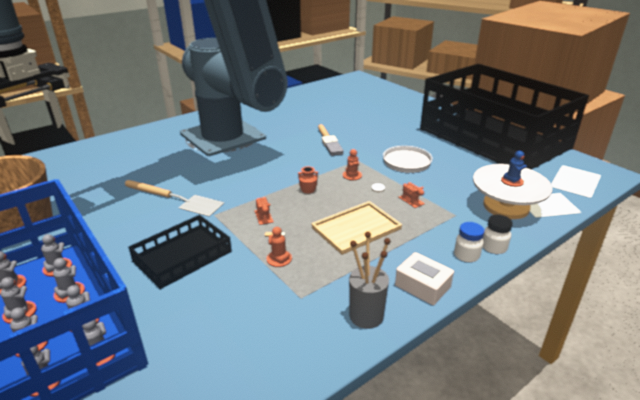

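View pics/top0.png

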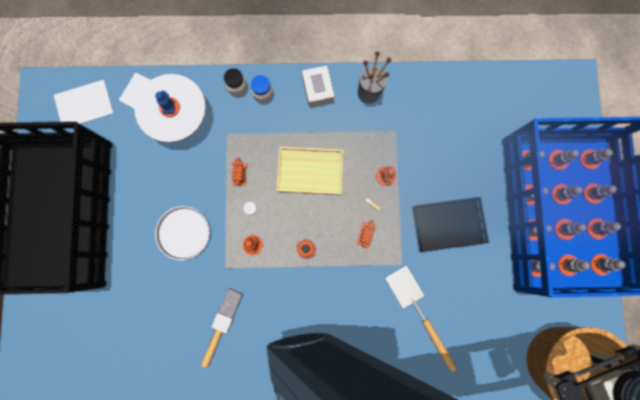

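The top view shows the figures near (386,175) and (253,244), the sheep near (238,172) and (367,234), and the jar near (306,248). The tray is near (310,171), the crate near (451,224) and the pan near (183,233). Next I'll zoom in and segment.

```bash
cat > h.py <<'E'
import numpy as np,cv2
from bench import status,cams,order
def K(c): 
    f=200/np.tan(np.radians(c['fov_y']/2)); return f,c['cx'],c['cy']
def ray(n,uv):
    c=cams.calibration(n);f,cx,cy=K(c);R=np.array(c['R']);t=np.array(c['t'])
    d=R.T@np.array([(uv[0]-cx)/f,(uv[1]-cy)/f,1.]);return -R.T@t,d
def onz(n,uv,z):
    o,d=ray(n,uv);return o+d*(z-o[2])/d[2]
def tri(n1,a,n2,b):
    o1,d1=ray(n1,a);o2,d2=ray(n2,b)
    s=np.linalg.lstsq(np.c_[d1,-d2],o2-o1,rcond=None)[0]
    p,q=o1+s[0]*d1,o2+s[1]*d2;return (p+q)/2,np.linalg.norm(p-q)
def proj(n,X):
    c=cams.calibration(n);f,cx,cy=K(c);p=np.array(c['R'])@np.array(X)+np.array(c['t']);return f*p[0]/p[2]+cx,f*p[1]/p[2]+cy
def clay(im):
    h=cv2.cvtColor(im,cv2.COLOR_BGR2HSV);H,S,V=cv2.split(h)
    return (((H<14)|(H>174))&(S>130)&(V>50)).astype(np.uint8)
E
python3 - <<'E'
from h import *
for n in("scene","top"):
    im=cv2.imread(f"pics/{n}0.png");m=clay(im)
    k,l,s,c=cv2.connectedComponentsWithStats(m)
    for i in range(1,k):
        if s[i,4]>60 and (200<c[i][0]<450):
            pts=np.argwhere(l==i)[:,::-1].astype(np.float32)
            print(n,s[i],c[i].round(1),onz(n,c[i],.02).round(3),cv2.minAreaRect(pts))
im=cv2.imread("pics/top0.png")
cv2.imwrite("pics/c1.png",cv2.resize(im[120:280,140:300],None,fx=3.7,fy=3.7,interpolation=2))
cv2.imwrite("pics/c2.png",cv2.resize(im[120:280,270:500],None,fx=3.4,fy=3.4,interpolation=2))
im=cv2.imread("pics/scene0.png")
cv2.imwrite("pics/c3.png",cv2.resize(im[120:320,120:460],None,fx=2.3,fy=2.3,interpolation=2))
E
```

```text
scene [308   0  27  27 199] [319.8  11.5] [-1.258  1.351  0.02 ] ((318.994873046875, 10.113399505615234), (25.789793014526367, 22.439151763916016), 66.03751373291016)
scene [327   0  21  19  67] [339.2   9.1] [-1.242  1.497  0.02 ] ((338.3382873535156, 7.760231018066406), (26.21756362915039, 8.962747573852539), 37.5685920715332)
scene [344 150  17  30 251] [352.1 167.8] [0.44  0.164 0.02 ] ((352.0, 164.5), (29.0, 16.0), 90.0)
scene [299 169  18  23 269] [307.7 180.6] [0.422 0.026 0.02 ] ((307.5, 180.0), (22.0, 17.0), 90.0)
scene [400 183  23  24 290] [411.8 194.7] [0.638 0.191 0.02 ] ((412.526611328125, 195.13609313964844), (23.538463592529297, 19.692310333251953), 22.61986541748047)
scene [256 198  17  26 283] [262.8 211.2] [ 0.473 -0.143  0.02 ] ((262.5180358886719, 210.70164489746094), (24.965286254882812, 13.74236011505127), 76.75948333740234)
scene [267 228  24  38 548] [277.8 249.6] [ 0.617 -0.195  0.02 ] ((278.5, 246.5), (37.0, 23.0), 90.0)
top [233 159  13  26 278] [238.6 172.5] [0.637 0.191 0.02 ] ((239.0, 171.5), (25.0, 12.0), 90.0)
top [377 168  17  17 160] [384.8 175.9] [ 0.621 -0.194  0.02 ] ((385.0, 176.0), (16.0, 16.0), 90.0)
top [358 222  17  25 249] [365.7 234.3] [ 0.469 -0.138  0.02 ] ((366.04998779296875, 233.35000610351562), (11.06796932220459, 24.66576385498047), 18.434946060180664)
top [243 236  20  19 293] [252.3 244.8] [0.447 0.155 0.02 ] ((252.5, 245.0), (19.0, 18.0), 0.0)
top [298 240  17  18 184] [305.9 248.6] [0.435 0.017 0.02 ] ((306.0, 248.5), (17.0, 16.0), 90.0)
```

View pics/c1.png

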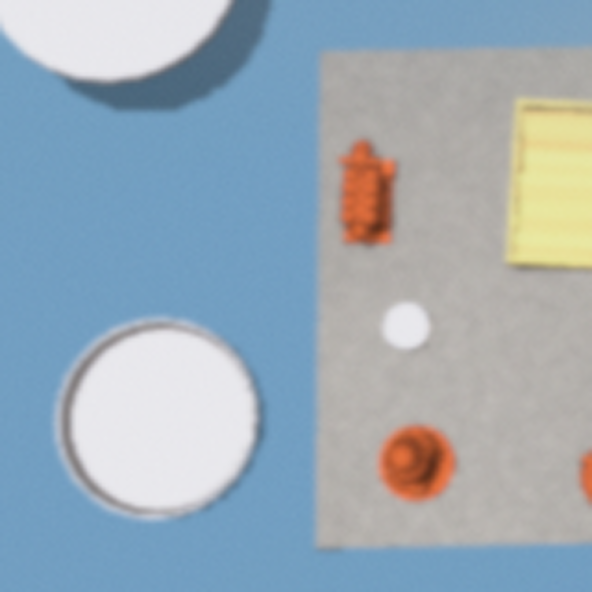

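View pics/c2.png

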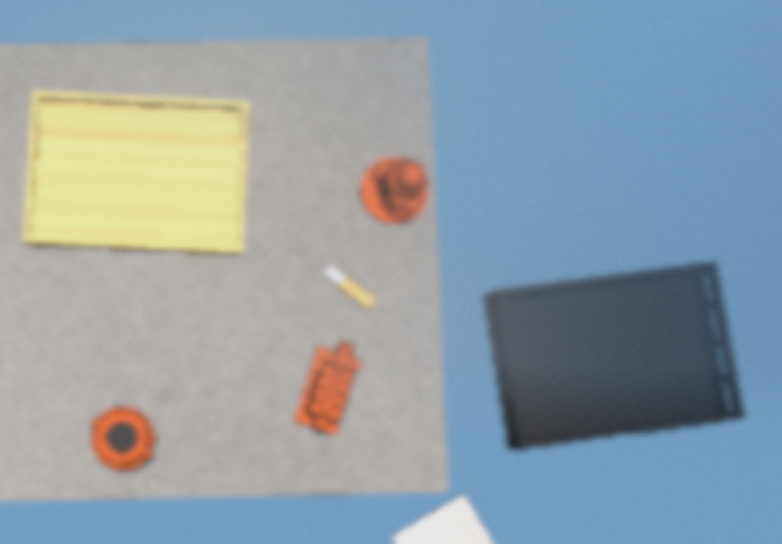

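View pics/c3.png

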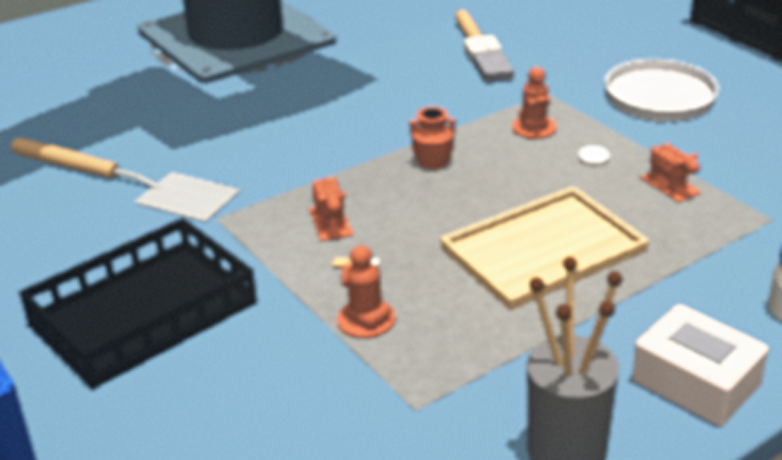

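```bash
python3 - <<'E'
from h import *
t=cv2.imread("pics/top0.png");s=cv2.imread("pics/scene0.png")
def cr(im,u,v,r=24): return cv2.resize(im[v-r:v+r,u-r:u+r],(260,260),interpolation=cv2.INTER_CUBIC)
a=np.hstack([cr(t,386,176),cr(t,253,245),cr(t,306,248)]);b=np.hstack([cr(s,278,247),cr(s,352,166),cr(s,308,181)])
cv2.imwrite("pics/z1.png",np.vstack([a,b]))
a=np.hstack([cr(t,239,172),cr(t,366,234)]);b=np.hstack([cr(s,412,195),cr(s,263,211)])
cv2.imwrite("pics/z2.png",np.vstack([a,b]))
for n in("scene","top"): print(n, ray(n,(0,0))[0])
E
```

```text
scene [ 1.314488   -0.61329246  0.65775102]
top [4.12408828e-01 3.81938049e-04 1.10344222e+00]
```

View pics/z1.png

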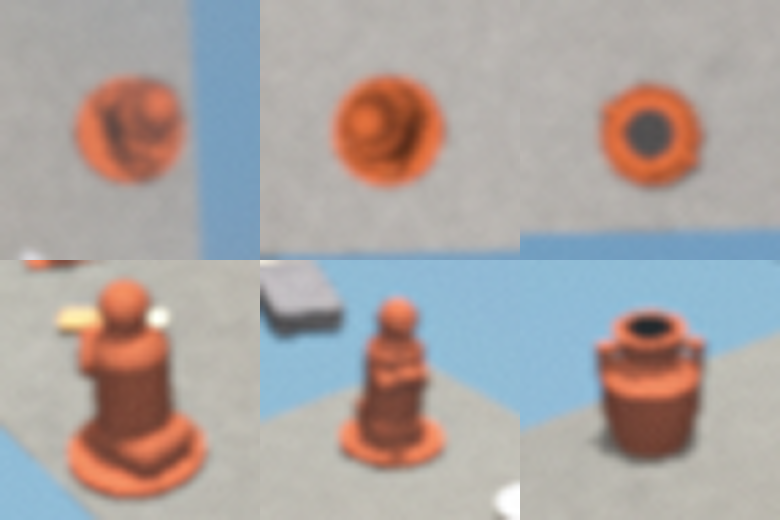

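View pics/z2.png

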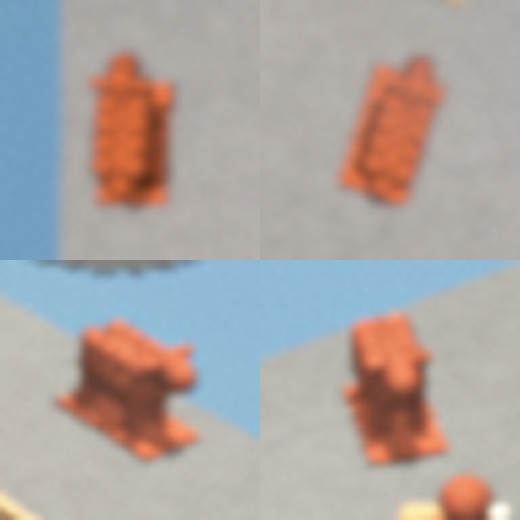

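```bash
python3 - <<'E'
from h import *
t=cv2.imread("pics/top0.png");s=cv2.imread("pics/scene0.png")
def cr(im,u,v,r=13):
    o=cv2.resize(im[v-r:v+r,u-r:u+r],(390,390),interpolation=cv2.INTER_CUBIC).astype(float); g=np.clip((o/255)**.7*255,0,255)
    return g.astype(np.uint8)
cv2.imwrite("pics/z3.png",np.hstack([cr(t,386,175),cr(t,253,245)]))
def cr2(u,v,r=20): return cv2.resize(s[v-r:v+r,u-r:u+r],(390,390),interpolation=cv2.INTER_CUBIC)
cv2.imwrite("pics/z4.png",np.hstack([cr2(278,247),cr2(352,166)]))
E
```

```text
(no output)
```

View pics/z3.png

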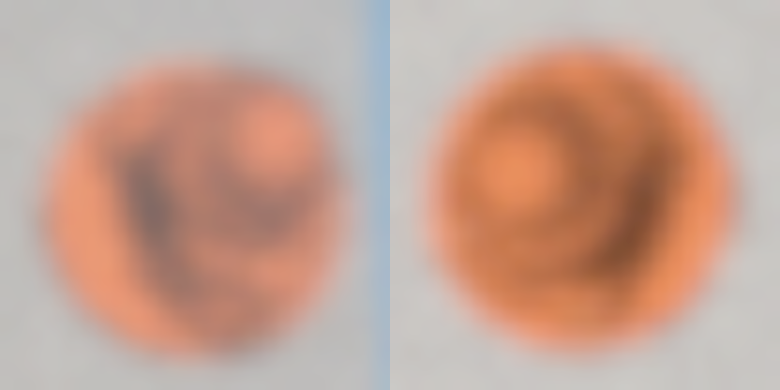

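View pics/z4.png

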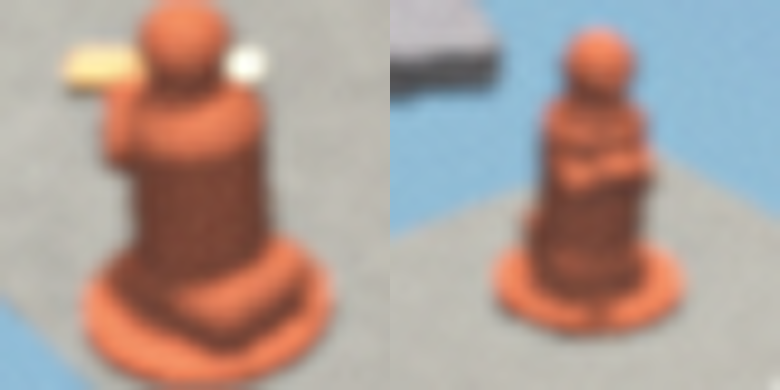

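The zooms show the piece headings. Both sheep heads point up in the top view (+x), and the right sheep is turned about 17° clockwise. The left figure's forearms face the scene camera. The right figure faces away from it, toward the robot. Now I'll turn these pixels into points.

```bash
python3 - <<'E'
from h import *
np.set_printoptions(precision=4,suppress=True)
deg=lambda d:np.degrees(np.arctan2(d[1],d[0])).round(1)
P=lambda n,u,z:onz(n,u,z)
print("FR base",P("top",(385.8,175.9),.005)," FL",P("top",(252.9,245.1),.005))
# scene base centres from crops (scale 9.75)
sc=lambda ox,oy,x,y:(ox+x/9.75,oy+y/9.75)
print("FR base scene",P("scene",sc(258,227,207,310),.005),"FL",P("scene",sc(332,146,200,283),.005))
# heads: z 72ish
print("FR head",tri("top",(373+270/15,162+135/15),"scene",sc(258,227,185,40)))
print("FL head",tri("top",(240+130/15,232+165/15),"scene",sc(332,146,210,62)))
# hands
for z in(.045,.055):print("FL hands",P("scene",sc(332,146,258,168),z),P("scene",sc(332,146,185,180),z),"FR",P("scene",sc(258,227,112,140),z))
c=P("scene",sc(258,227,225,345),.012);l=P("scene",sc(258,227,105,290),.012);r=P("scene",sc(258,227,310,280),.012)
print("FR legs corner",c,l,r,deg(l-c),deg(r-c))
z=lambda ox,oy,x,y:(ox+x/5.417,oy+y/5.417)
def box(pts,z_=.004):
    q=np.array([P("top",p,z_) for p in pts]);print("sheep",q.mean(0),[deg(q[2]-q[1]),deg(q[3]-q[0])],np.linalg.norm(q[1]-q[2]),np.linalg.norm(q[0]-q[1]))
box([z(215,148,*p) for p in((97,205),(167,205),(172,82),(94,80))])
box([z(342,210,*p) for p in((81,186),(145,205),(182,88),(118,65))])
# jar ears z~48, outline
j=lambda x,y:(282+x/5.417,224+y/5.417)
print("jar mouth",P("top",j(650-520,133),.062),"belly",P("top",j(652-520,134),.035), "ears",deg(P("top",j(605-520,108),.05)-P("top",j(697-520,162),.05)))
print("jar scene mouth",P("scene",(284+130/5.417,157+(326-260)/5.417),.062))
# containers
t=cv2.imread("pics/top0.png");h=cv2.cvtColor(t,cv2.COLOR_BGR2HSV)
m=cv2.inRange(h,(20,60,120),(35,255,255));m[:, :260]=0;m[:,350:]=0;m[:140]=0;m[200:]=0
R=cv2.minAreaRect(np.argwhere(m)[:,::-1].astype(np.float32));print("tray",R)
b=cv2.boxPoints(R);q=np.array([P("top",p,.014) for p in b]);print(q.mean(0),[deg(q[(i+1)%4]-q[i]) for i in range(2)],[np.linalg.norm(q[(i+1)%4]-q[i]) for i in range(2)])
m=(h[...,2]<100).astype(np.uint8);m[:, :405]=0;m[:,495:]=0;m[:190]=0;m[260:]=0
k,l_,s,_=cv2.connectedComponentsWithStats(m);i=1+s[1:,4].argmax()
R=cv2.minAreaRect(np.argwhere(l_==i)[:,::-1].astype(np.float32));print("crate",R)
b=cv2.boxPoints(R);q=np.array([P("top",p,.04) for p in b]);print(q,q.mean(0),[deg(q[(i+1)%4]-q[i]) for i in range(2)],[np.linalg.norm(q[(i+1)%4]-q[i]) for i in range(2)])
m=((h[...,1]<40)&(h[...,2]>150)).astype(np.uint8);m[:, :150]=0;m[:,215:]=0;m[:200]=0;m[270:]=0
c=max(cv2.findContours(m,0,1)[0],key=cv2.contourArea);E=cv2.fitEllipse(c);print("pan",E,P("top",E[0],.018),P("top",E[0],.004))
E
```

```text
FR base [ 0.624  -0.1989  0.005 ]  FL [0.4466 0.1554 0.005 ]
FR base scene [ 0.6289 -0.1998  0.005 ] FL [0.4515 0.1562 0.005 ]
FR head (array([ 0.6236, -0.1991,  0.0737]), np.float64(0.0021415513569024987))
FL head (array([0.4503, 0.1568, 0.0735]), np.float64(0.0017348389649305387))
FL hands [0.4654 0.1635 0.045 ] [0.4585 0.1431 0.045 ] FR [ 0.6111 -0.2099  0.045 ]
FL hands [0.4793 0.1509 0.055 ] [0.4724 0.1308 0.055 ] FR [ 0.6226 -0.2165  0.055 ]
FR legs corner [ 0.6483 -0.2076  0.012 ] [ 0.6172 -0.2178  0.012 ] [ 0.6414 -0.1811  0.012 ] -161.8 104.6
sheep [0.6351 0.1913 0.004 ] [np.float64(-2.2), np.float64(1.7)] 0.06158642883390703 0.034273772741916196
sheep [ 0.4673 -0.1415  0.004 ] [np.float64(-19.6), np.float64(-18.8)] 0.05959199775949109 0.03210609579616469
jar mouth [0.4339 0.0163 0.062 ] belly [0.434  0.0157 0.035 ] ears 58.7
jar scene mouth [0.4345 0.019  0.062 ]
tray ((309.7082214355469, 170.33541870117188), (64.36959838867188, 45.043731689453125), 2.8624050617218018)
[0.6411 0.0039 0.014 ] [np.float64(-3.2), np.float64(-93.9)] [np.float64(0.12148748279467969), np.float64(0.17165951968696017)]
crate ((450.3821105957031, 224.61575317382812), (45.199989318847656, 68.79121398925781), 82.40535736083984)
[[ 0.5357 -0.2598  0.04  ]
 [ 0.5561 -0.4367  0.04  ]
 [ 0.4411 -0.4439  0.04  ]
 [ 0.4215 -0.2694  0.04  ]] [ 0.4886 -0.3525  0.04  ] [np.float64(-83.4), np.float64(-176.4)] [np.float64(0.17800325962864377), np.float64(0.11519373913172358)]
pan ((182.0436553955078, 232.78720092773438), (52.01852798461914, 53.99555587768555), 61.15970993041992) [0.4813 0.3363 0.018 ] [0.4822 0.3406 0.004 ]
```

```bash
cat >> h.py <<'E'
from scipy.spatial.transform import Rotation as Ro
def cur():
    s=status.read_state();q=s['tcp_rot'];return s,Ro.from_quat([q[1],q[2],q[3],q[0]])
def to(x,y,z,jaw):
    """shift (cm) and twist (deg) in tool axes to TCP x,y,z with tool down, jaw axis along jaw deg (mod 180)"""
    s,R=cur();best=None
    for j in(jaw,jaw+180):
        a=np.radians(j);Y=np.array([np.cos(a),np.sin(a),0]);X=np.array([0,0,-1.]);M=np.c_[X,Y,np.cross(X,Y)]
        rv=(R.inv()*Ro.from_matrix(M)).as_rotvec(degrees=True)
        print("jaw",j,"twist",rv.round(1),"abs|",np.linalg.norm(rv).round(1))
    print("shift",(R.inv().apply(np.array([x,y,z])-s['eef_pos'])*100).round(2),"z-only: +tool x = down; q6",s['qpos'][5].round(2))
def axes():
    s,R=cur();print("tool axes in world (columns x y z)\n",R.as_matrix().round(3),s['eef_pos'].round(4),"open",s['opening'],"t",s['time'],"F",s['force'].round(1))
E
python3 - <<'E'
from h import *
q=np.array([onz("top",(412.6,206.8),0),onz("top",(480.3,197.4),.04),onz("top",(489.1,242.1),.04),onz("top",(420,251.5),0)])
print(q.round(4),q.mean(0));d=lambda v:np.degrees(np.arctan2(v[1],v[0]))
for i in range(4):v=q[(i+1)%4]-q[i];print(d(v),np.hypot(*v[:2]))
# scene check: rim corners
axes();to(.434,.017,.13,149)
E
```

```text
[[ 0.5403 -0.2678  0.    ]
 [ 0.5568 -0.4337  0.04  ]
 [ 0.442  -0.4482  0.04  ]
 [ 0.4219 -0.2815  0.    ]] [ 0.49025673 -0.35777152  0.02      ]
-84.29220662040484 0.16672211498379594
-172.798402706444 0.11576707342637474
96.8585279523561 0.1678617833546615
6.627582381004214 0.11911420549934511
tool axes in world (columns x y z)
 [[-0.     0.331 -0.943]
 [ 0.002 -0.943 -0.331]
 [-1.    -0.002 -0.   ]] [ 0.1822 -0.5184  0.2179] open 0.09278964753826044 t 0.1 F [ 0.1 -0.7 -0.2]
jaw 149 twist [1.404e+02 1.000e-01 1.000e-01] abs| 140.4
jaw 329 twist [-39.6  -0.1   0.1] abs| 39.6
shift [  8.87 -42.16 -41.49] z-only: +tool x = down; q6 -0.2
```

```bash
python3 - <<'E'
from h import *
s=cv2.imread("pics/scene0.png")
cv2.imwrite("pics/z5.png",cv2.resize(s[205:295,120:240],None,fx=6,fy=6,interpolation=2))
E
```

```text
(no output)
```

View pics/z5.png

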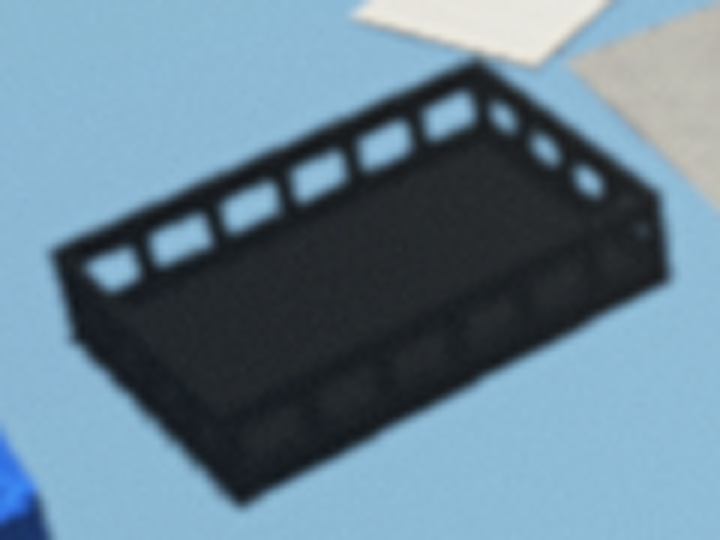

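```bash
python3 - <<'E'
from h import *
g=lambda x,y:(120+x/6,205+y/6)
a=onz("scene",g(55,250),.04);c=onz("scene",g(662,188),.04);b=onz("scene",g(480,60),.04);d=onz("scene",g(242,505),0)
e=onz("scene",g(668,278),0)
print(a,b,c,d,e,"centre",(a+c)/2,np.linalg.norm(b-a),np.linalg.norm(c-b),np.linalg.norm((e-d)[:2]))
print("jar in scene from crate etc", (b-a),(c-b))
E
```

```text
[ 0.44351389 -0.44475041  0.04      ] [ 0.42585258 -0.27820404  0.04      ] [ 0.5395478  -0.26288205  0.04      ] [ 0.55895003 -0.43200832  0.        ] [ 0.53891218 -0.26468746  0.        ] centre [ 0.49153084 -0.35381623  0.04      ] 0.1674801933001611 0.11472299361076725 0.16851642855075707
jar in scene from crate etc [-0.01766131  0.16654637  0.        ] [0.11369522 0.01532199 0.        ]
```

```bash
python3 - <<'E'
from h import *
to(.4635,-.140,.13,71)
E
```

```text
jaw 71 twist [-1.416e+02 -1.000e-01  0.000e+00] abs| 141.6
jaw 251 twist [38.4  0.   0.1] abs| 38.4
shift [  8.85 -26.37 -39.08] z-only: +tool x = down; q6 -0.2
```

>>> {"fn": "drive_tool", "kwargs": {"moves": [{"xyz": [8.85,-26.4,-39.1],"twist": [38.4,0,0],"claw": 6.5},{"xyz": [8.85,-26.4,-39.1],"twist": [38.4,0,0],"claw": 6.5},{"xyz": [8.85,-26.4,-39.1],"twist": [38.4,0,0],"claw": 6.5},{"xyz": [8.85,-26.4,-39.1],"twist": [38.4,0,0],"claw": 6.5},{"xyz": [8.85,-26.4,-39.1],"twist": [38.4,0,0],"claw": 6.5},{"xyz": [8.85,-26.4,-39.1],"twist": [38.4,0,0],"claw": 6.5},{"xyz": [8.85,-26.4,-39.1],"twist": [38.4,0,0],"claw": 6.5},{"xyz": [8.85,-26.4,-39.1],"twist": [38.4,0,0],"claw": 6.5},{"xyz": [8.85,-26.4,-39.1],"twist": [38.4,0,0],"claw": 6.5},{"xyz": [8.85,-26.4,-39.1],"twist": [38.4,0,0],"claw": 6.5}], "squeeze": 12}}

```text
time: 1.35
eef_pos: [0.4633, -0.1397, 0.1297]
tcp_rot: [0.117, -0.697, 0.116, 0.698]
force: [0.2, -0.7, 0.6]
opening: 0.0651
```

```bash
python3 - <<'E'
from h import *
axes();to(.4635,-.140,.010,71)
cv2.imwrite("pics/s1.png",cv2.resize(cams.read_camera("scene")[120:280,180:400],None,fx=3.5,fy=3.5))
E
```

```text
tool axes in world (columns x y z)
 [[-0.001 -0.325 -0.946]
 [ 0.001 -0.946  0.325]
 [-1.    -0.001  0.001]] [ 0.4633 -0.1397  0.1297] open 0.0650746839255518 t 1.35 F [ 0.2 -0.7  0.6]
jaw 71 twist [-1.8e+02 -1.0e-01  1.0e-01] abs| 180.0
jaw 251 twist [0.  0.1 0.1] abs| 0.1
shift [11.97  0.03 -0.05] z-only: +tool x = down; q6 1.38
```

View pics/s1.png

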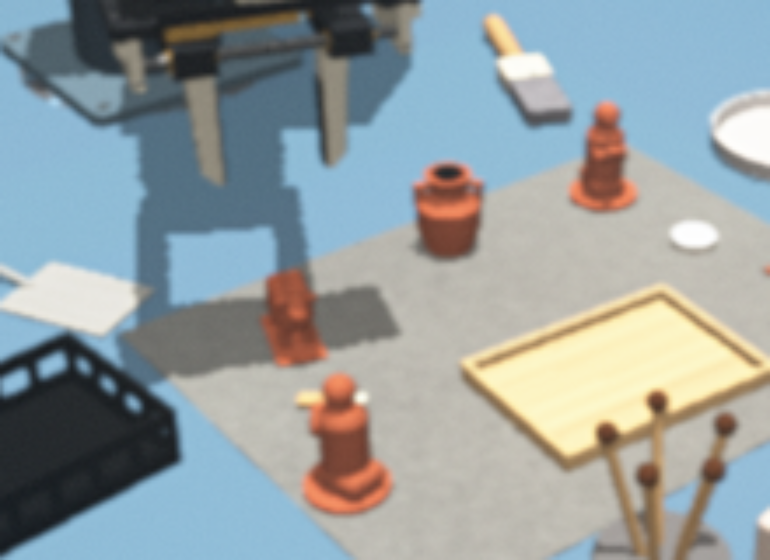

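The open jaws straddle the right sheep, seen at (290,320) in the crop, so I'll descend and close.

>>> {"fn": "drive_tool", "kwargs": {"moves": [{"xyz": [4,0,0],"twist": [0,0,0],"claw": 6.5},{"xyz": [8,0,0],"twist": [0,0,0],"claw": 6.5},{"xyz": [10.5,0,0],"twist": [0,0,0],"claw": 6.5},{"xyz": [11.9,0,0],"twist": [0,0,0],"claw": 6.5},{"xyz": [11.9,0,0],"twist": [0,0,0],"claw": 6.5},{"xyz": [11.9,0,0],"twist": [0,0,0],"claw": 3.5},{"xyz": [11.9,0,0],"twist": [0,0,0],"claw": 2},{"xyz": [11.9,0,0],"twist": [0,0,0],"claw": 1.5},{"xyz": [11.9,0,0],"twist": [0,0,0],"claw": 1.5},{"xyz": [11.9,0,0],"twist": [0,0,0],"claw": 1.5}], "squeeze": 12}}

```text
time: 2.65
eef_pos: [0.4634, -0.1401, 0.0113]
tcp_rot: [0.117, -0.697, 0.117, 0.697]
force: [0.2, 1.2, 4.0]
opening: 0.0276
```

```bash
python3 - <<'E'
from h import *
axes();to(.6346,-.036,.13,86.5)
E
```

```text
tool axes in world (columns x y z)
 [[-0.    -0.327 -0.945]
 [ 0.001 -0.945  0.327]
 [-1.    -0.001  0.001]] [ 0.4634 -0.1401  0.0113] open 0.02756525515156751 t 2.65 F [0.2 1.2 4. ]
jaw 86.5 twist [ 1.644e+02  1.000e-01 -0.000e+00] abs| 164.4
jaw 266.5 twist [-15.6   0.    0.1] abs| 15.6
shift [-11.86 -15.44 -12.78] z-only: +tool x = down; q6 1.38
```

>>> {"fn": "drive_tool", "kwargs": {"moves": [{"xyz": [-1.5,0,0],"twist": [0,0,0],"claw": 1.5},{"xyz": [-4,0,0],"twist": [0,0,0],"claw": 1.5},{"xyz": [-7,-1,-1],"twist": [0,0,0],"claw": 1.5},{"xyz": [-8,-4,-3],"twist": [-4,0,0],"claw": 1.5},{"xyz": [-8,-7,-6],"twist": [-8,0,0],"claw": 1.5},{"xyz": [-8,-10,-8.5],"twist": [-12,0,0],"claw": 1.5},{"xyz": [-8,-13,-11],"twist": [-15.6,0,0],"claw": 1.5},{"xyz": [-8,-15,-12.4],"twist": [-15.6,0,0],"claw": 1.5},{"xyz": [-8,-15.4,-12.8],"twist": [-15.6,0,0],"claw": 1.5},{"xyz": [-8,-15.4,-12.8],"twist": [-15.6,0,0],"claw": 1.5}]}}

```text
time: 3.9
eef_pos: [0.6341, -0.0366, 0.0915]
tcp_rot: [0.022, -0.706, 0.021, 0.707]
force: [-0.1, -0.6, -1.7]
opening: 0.0277
```

```bash
python3 - <<'E'
from h import *
axes();to(.6346,-.036,.017,86.5)
cv2.imwrite("pics/s2.png",cv2.resize(cams.read_camera("scene")[120:280,230:450],None,fx=3.5,fy=3.5))
E
```

```text
tool axes in world (columns x y z)
 [[-0.001 -0.06  -0.998]
 [ 0.001 -0.998  0.06 ]
 [-1.    -0.001  0.001]] [ 0.6341 -0.0366  0.0915] open 0.027747946536419765 t 3.9 F [-0.1 -0.6 -1.7]
jaw 86.5 twist [-1.799e+02 -1.000e-01  1.000e-01] abs| 179.9
jaw 266.5 twist [0.1 0.  0.1] abs| 0.1
shift [ 7.45 -0.06 -0.05] z-only: +tool x = down; q6 1.4
```

View pics/s2.png

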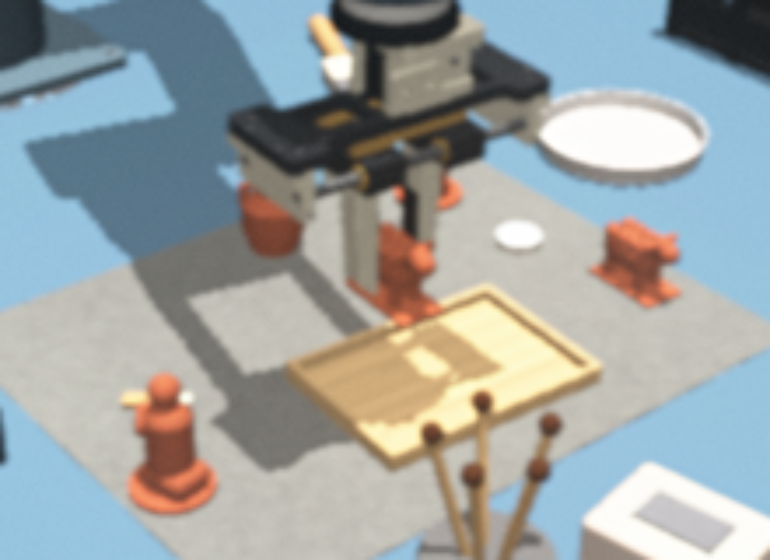

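The sheep is held upright, so I'll lower it.

>>> {"fn": "drive_tool", "kwargs": {"moves": [{"xyz": [2.5,0,0],"twist": [0,0,0],"claw": 1.5},{"xyz": [4.8,0,0],"twist": [0,0,0],"claw": 1.5},{"xyz": [6.2,0,0],"twist": [0,0,0],"claw": 1.5},{"xyz": [7,0,0],"twist": [0,0,0],"claw": 1.5},{"xyz": [7.4,0,0],"twist": [0,0,0],"claw": 1.5},{"xyz": [7.5,0,0],"twist": [0,0,0],"claw": 1.5},{"xyz": [7.5,0,0],"twist": [0,0,0],"claw": 1.5},{"xyz": [7.5,0,0],"twist": [0,0,0],"claw": 1.5}]}}

```text
time: 4.95
eef_pos: [0.6341, -0.0368, 0.0169]
tcp_rot: [0.022, -0.707, 0.021, 0.707]
force: [0.5, 0.5, -1.6]
opening: 0.0279
```

>>> {"fn": "drive_tool", "kwargs": {"moves": [{"xyz": [0.1,0,0],"twist": [0,0,0],"claw": 1.5},{"xyz": [0.1,0,0],"twist": [0,0,0],"claw": 1.5}]}}

```text
time: 5.2
eef_pos: [0.6343, -0.0368, 0.0163]
tcp_rot: [-0.022, 0.707, -0.021, -0.707]
force: [-0.0, 0.8, 1.2]
opening: 0.0281
```

>>> {"fn": "drive_tool", "kwargs": {"moves": [{"xyz": [0.05,0,0],"twist": [0,0,0],"claw": 3.2},{"xyz": [0,0,0],"twist": [0,0,0],"claw": 4},{"xyz": [0,0,0],"twist": [0,0,0],"claw": 5},{"xyz": [0,0,0],"twist": [0,0,0],"claw": 5.2},{"xyz": [-3,0,0],"twist": [0,0,0],"claw": 5.2},{"xyz": [-8,0,0],"twist": [0,0,0],"claw": 5.2},{"xyz": [-12,0,0],"twist": [0,0,0],"claw": 5.2},{"xyz": [-12,0,0],"twist": [0,0,0],"claw": 6.5}]}}

```text
time: 6.2
eef_pos: [0.6368, -0.0374, 0.1406]
tcp_rot: [-0.021, 0.71, -0.022, -0.704]
force: [0.1, 0.0, 0.1]
opening: 0.0582
```

```bash
python3 - <<'E'
from h import *
axes();to(.631,.191,.12,90)
cv2.imwrite("pics/s3.png",cv2.resize(cams.read_camera("scene")[120:280,230:450],None,fx=3.5,fy=3.5))
E
```

```text
tool axes in world (columns x y z)
 [[ 0.008 -0.06  -0.998]
 [-0.001 -0.998  0.06 ]
 [-1.     0.001 -0.008]] [ 0.6368 -0.0374  0.1406] open 0.05818466861078979 t 6.2 F [0.1 0.  0.1]
jaw 90 twist [ 1.765e+02 -1.000e-01  7.000e-01] abs| 176.5
jaw 270 twist [-3.5 -0.5 -0.1] abs| 3.5
shift [  2.03 -22.77   1.97] z-only: +tool x = down; q6 1.4
```

View pics/s3.png

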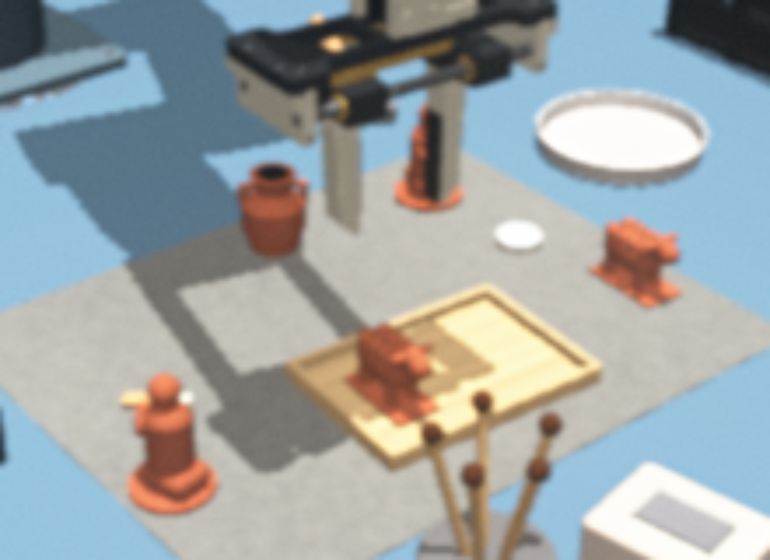

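Sheep 1 stands in the tray, at (390,375) in the crop. Next is the left sheep.

>>> {"fn": "drive_tool", "kwargs": {"moves": [{"xyz": [2,-6,0.5],"twist": [-3.5,-0.5,0],"claw": 6.5},{"xyz": [2,-12,1],"twist": [-3.5,-0.5,0],"claw": 6.5},{"xyz": [2,-18,1.6],"twist": [-3.5,-0.5,0],"claw": 6.5},{"xyz": [2,-22.8,2],"twist": [-3.5,-0.5,0],"claw": 6.5},{"xyz": [2,-22.8,2],"twist": [-3.5,-0.5,0],"claw": 6.5},{"xyz": [2,-22.8,2],"twist": [-3.5,-0.5,0],"claw": 6.5}]}}

```text
time: 7.0
eef_pos: [0.6282, 0.1912, 0.1164]
tcp_rot: [-0.001, -0.705, -0.0, 0.71]
force: [0.4, -1.2, -0.3]
opening: 0.0651
```

```bash
python3 - <<'E'
from h import *
axes();to(.631,.191,.011,90)
cv2.imwrite("pics/s4.png",cv2.resize(cams.read_camera("scene")[100:260,300:500],None,fx=3.5,fy=3.5))
E
```

```text
tool axes in world (columns x y z)
 [[-0.007  0.001 -1.   ]
 [-0.001 -1.    -0.001]
 [-1.     0.001  0.007]] [0.6282 0.1912 0.1164] open 0.06508844909851397 t 7.0 F [ 0.4 -1.2 -0.3]
jaw 90 twist [-1.799e+02  1.000e-01  7.000e-01] abs| 179.9
jaw 270 twist [ 0.1  0.4 -0.1] abs| 0.4
shift [ 1.054e+01  1.000e-02 -3.500e-01] z-only: +tool x = down; q6 1.7
```

View pics/s4.png

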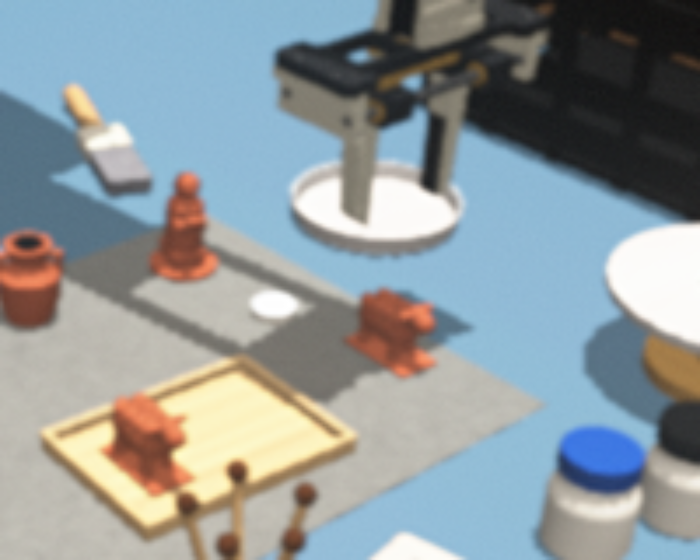

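The jaws are over the left sheep, so I'll descend.

>>> {"fn": "drive_tool", "kwargs": {"moves": [{"xyz": [3.5,0,-0.2],"twist": [0,0.4,0],"claw": 6.5},{"xyz": [7,0,-0.35],"twist": [0,0.4,0],"claw": 6.5},{"xyz": [9.3,0,-0.35],"twist": [0,0.4,0],"claw": 6.5},{"xyz": [10.5,0,-0.35],"twist": [0,0.4,0],"claw": 6.5},{"xyz": [10.5,0,-0.35],"twist": [0,0.4,0],"claw": 6.5},{"xyz": [10.5,0,-0.35],"twist": [0,0.4,0],"claw": 3.5},{"xyz": [10.5,0,-0.35],"twist": [0,0.4,0],"claw": 2},{"xyz": [10.5,0,-0.35],"twist": [0,0.4,0],"claw": 1.5},{"xyz": [10.5,0,-0.35],"twist": [0,0.4,0],"claw": 1.5},{"xyz": [10.5,0,-0.35],"twist": [0,0.4,0],"claw": 1.5}]}}

```text
time: 8.3
eef_pos: [0.6315, 0.1907, 0.0121]
tcp_rot: [0.0, 0.707, -0.0, -0.707]
force: [0.7, -0.1, 2.1]
opening: 0.028
```

```bash
python3 - <<'E'
from h import *
axes();to(.6394,.044,.09,86.5)
E
```

```text
tool axes in world (columns x y z)
 [[ 0.001  0.    -1.   ]
 [-0.    -1.    -0.   ]
 [-1.     0.    -0.001]] [0.6315 0.1907 0.0121] open 0.027983880607966836 t 8.3 F [ 0.7 -0.1  2.1]
jaw 86.5 twist [-1.765e+02  0.000e+00 -1.000e-01] abs| 176.5
jaw 266.5 twist [ 3.5 -0.  -0. ] abs| 3.5
shift [-7.78 14.67 -0.79] z-only: +tool x = down; q6 1.7
```

>>> {"fn": "drive_tool", "kwargs": {"moves": [{"xyz": [-1.5,0,0],"twist": [0,0,0],"claw": 1.5},{"xyz": [-4,0,0],"twist": [0,0,0],"claw": 1.5},{"xyz": [-7,1,0],"twist": [0,0,0],"claw": 1.5},{"xyz": [-7.8,4,-0.3],"twist": [1.5,0,0],"claw": 1.5},{"xyz": [-7.8,8,-0.5],"twist": [3.5,0,0],"claw": 1.5},{"xyz": [-7.8,11.5,-0.7],"twist": [3.5,0,0],"claw": 1.5},{"xyz": [-7.8,14,-0.8],"twist": [3.5,0,0],"claw": 1.5},{"xyz": [-7.8,14.7,-0.8],"twist": [3.5,0,0],"claw": 1.5},{"xyz": [-7.8,14.7,-0.8],"twist": [3.5,0,0],"claw": 1.5}]}}

```text
time: 9.43
eef_pos: [0.6396, 0.0438, 0.0907]
tcp_rot: [-0.022, 0.707, -0.022, -0.706]
force: [-1.0, 0.3, -1.8]
opening: 0.0275
```

```bash
python3 - <<'E'
from h import *
axes();to(.6394,.044,.0178,86.5)
cv2.imwrite("pics/s5.png",cv2.resize(cams.read_camera("scene")[120:280,260:460],None,fx=3.5,fy=3.5))
E
```

```text
tool axes in world (columns x y z)
 [[ 0.001 -0.062 -0.998]
 [-0.    -0.998  0.062]
 [-1.     0.    -0.001]] [0.6396 0.0438 0.0907] open 0.02754407613780994 t 9.425 F [-1.   0.3 -1.8]
jaw 86.5 twist [ 1.8e+02 -0.0e+00  1.0e-01] abs| 180.0
jaw 266.5 twist [-0.  -0.1 -0. ] abs| 0.1
shift [ 7.29 -0.02  0.03] z-only: +tool x = down; q6 1.53
```

View pics/s5.png

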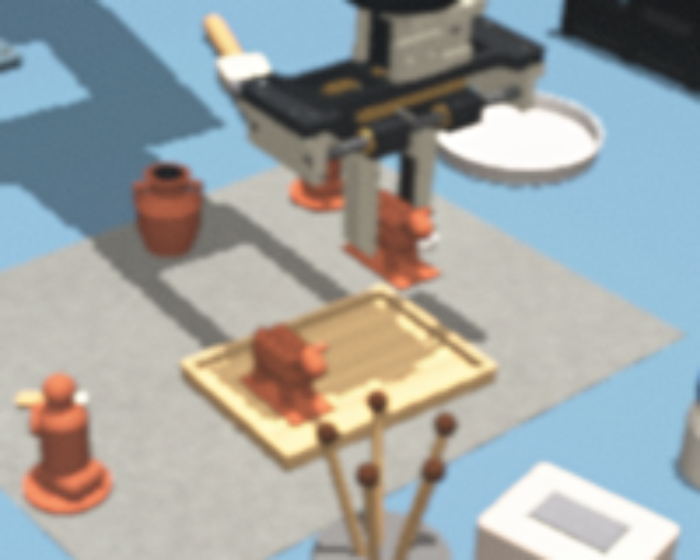

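>>> {"fn": "drive_tool", "kwargs": {"moves": [{"xyz": [2.5,0,0],"twist": [0,0,0],"claw": 1.5},{"xyz": [4.8,0,0],"twist": [0,0,0],"claw": 1.5},{"xyz": [6.2,0,0],"twist": [0,0,0],"claw": 1.5},{"xyz": [7,0,0],"twist": [0,0,0],"claw": 1.5},{"xyz": [7.3,0,0],"twist": [0,0,0],"claw": 1.5},{"xyz": [7.4,0,0],"twist": [0,0,0],"claw": 1.5},{"xyz": [7.4,0,0],"twist": [0,0,0],"claw": 1.5}]}}

```text
time: 10.35
eef_pos: [0.6401, 0.0443, 0.0172]
tcp_rot: [-0.021, 0.708, -0.022, -0.706]
force: [0.3, -0.4, -1.1]
opening: 0.0281
```

>>> {"fn": "drive_tool", "kwargs": {"moves": [{"xyz": [0.08,0,0],"twist": [0,0,0],"claw": 1.5},{"xyz": [0.08,0,0],"twist": [0,0,0],"claw": 3.2},{"xyz": [0.05,0,0],"twist": [0,0,0],"claw": 4},{"xyz": [0,0,0],"twist": [0,0,0],"claw": 5},{"xyz": [0,0,0],"twist": [0,0,0],"claw": 5.2},{"xyz": [-3,0,0],"twist": [0,0,0],"claw": 5.2},{"xyz": [-8,0,0],"twist": [0,0,0],"claw": 5.2},{"xyz": [-12,0,0],"twist": [0,0,0],"claw": 5.2},{"xyz": [-12,0,0],"twist": [0,0,0],"claw": 7.5}]}}

```text
time: 11.48
eef_pos: [0.6424, 0.0442, 0.1415]
tcp_rot: [-0.021, 0.71, -0.022, -0.703]
force: [0.1, 0.1, -1.0]
opening: 0.0582
```

```bash
python3 - <<'E'
from h import *
axes();to(.434,.017,.13,149)
cv2.imwrite("pics/s6.png",cv2.resize(cams.read_camera("scene")[120:280,260:460],None,fx=3.5,fy=3.5))
E
```

```text
tool axes in world (columns x y z)
 [[ 0.01  -0.061 -0.998]
 [-0.001 -0.998  0.061]
 [-1.     0.    -0.01 ]] [0.6424 0.0442 0.1415] open 0.0582195705656642 t 11.475 F [ 0.1  0.1 -1. ]
jaw 149 twist [117.5  -0.4   0.6] abs| 117.5
jaw 329 twist [-62.5  -0.5  -0.3] abs| 62.5
shift [ 0.94  3.97 20.65] z-only: +tool x = down; q6 1.53
```

View pics/s6.png

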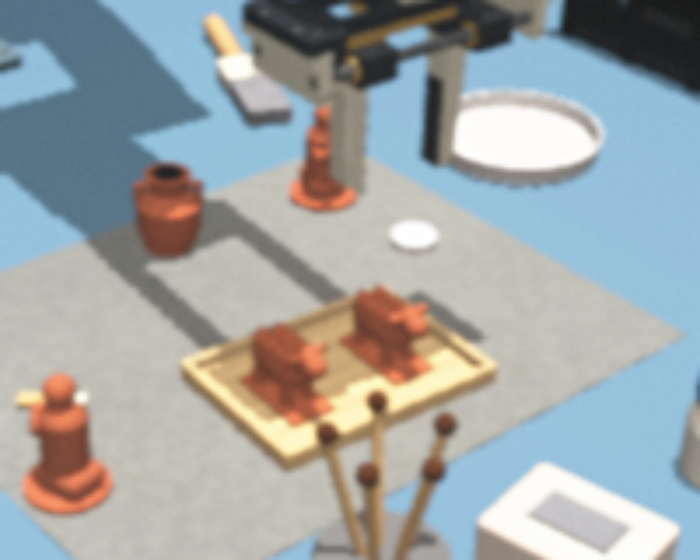

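Both sheep stand in the tray. Next is the jar.

>>> {"fn": "drive_tool", "kwargs": {"moves": [{"xyz": [0.9,1,5],"twist": [-10,0,0],"claw": 7.5},{"xyz": [0.9,2,10],"twist": [-20,0,0],"claw": 7.5},{"xyz": [0.9,3,15],"twist": [-30,0,0],"claw": 7.5},{"xyz": [0.9,4,20],"twist": [-40,0,0],"claw": 7.5},{"xyz": [0.9,4,20.65],"twist": [-50,0,0],"claw": 7.5},{"xyz": [0.9,4,20.65],"twist": [-62.5,0,0],"claw": 7.5},{"xyz": [0.9,4,20.65],"twist": [-62.5,-0.5,0],"claw": 7.5},{"xyz": [0.9,4,20.65],"twist": [-62.5,-0.5,0],"claw": 7.5},{"xyz": [0.9,4,20.65],"twist": [-62.5,-0.5,0],"claw": 7.5}]}}

```text
time: 12.65
eef_pos: [0.4322, 0.017, 0.1283]
tcp_rot: [-0.349, -0.614, -0.347, 0.617]
force: [-0.9, 0.4, 0.3]
opening: 0.075
```

```bash
python3 - <<'E'
from h import *
axes();to(.434,.017,.012,149)
cv2.imwrite("pics/s7.png",cv2.resize(cams.read_camera("scene")[80:240,220:420],None,fx=3.5,fy=3.5))
E
```

```text
tool axes in world (columns x y z)
 [[-0.002  0.856 -0.516]
 [-0.004 -0.516 -0.856]
 [-1.     0.     0.005]] [0.4322 0.017  0.1283] open 0.07495588037157914 t 12.65 F [-0.9  0.4  0.3]
jaw 149 twist [179.9  -0.   -0.4] abs| 179.9
jaw 329 twist [-0.1  0.3 -0. ] abs| 0.3
shift [11.63  0.15 -0.15] z-only: +tool x = down; q6 0.33
```

View pics/s7.png

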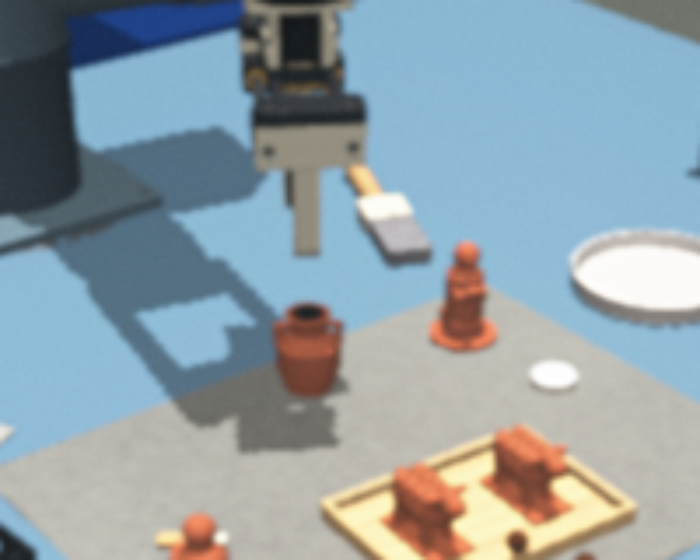

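>>> {"fn": "drive_tool", "kwargs": {"moves": [{"xyz": [4,0.1,-0.1],"twist": [0,0.3,0],"claw": 7.5},{"xyz": [8,0.15,-0.15],"twist": [0,0.3,0],"claw": 7.5},{"xyz": [10.5,0.15,-0.15],"twist": [0,0.3,0],"claw": 7.5},{"xyz": [11.7,0.15,-0.15],"twist": [0,0.3,0],"claw": 7.5},{"xyz": [11.7,0.15,-0.15],"twist": [0,0.3,0],"claw": 7.5},{"xyz": [11.7,0.15,-0.15],"twist": [0,0.3,0],"claw": 5.5},{"xyz": [11.7,0.15,-0.15],"twist": [0,0.3,0],"claw": 4.5},{"xyz": [11.7,0.15,-0.15],"twist": [0,0.3,0],"claw": 3.5},{"xyz": [11.7,0.15,-0.15],"twist": [0,0.3,0],"claw": 3.5},{"xyz": [11.7,0.15,-0.15],"twist": [0,0.3,0],"claw": 3.5}]}}

```text
time: 13.95
eef_pos: [0.4345, 0.0169, 0.012]
tcp_rot: [0.348, 0.616, 0.348, -0.615]
force: [-1.2, 0.4, 5.7]
opening: 0.0472
```

```bash
python3 - <<'E'
from h import *
axes();to(.481,.338,.15,149)
E
```

```text
tool axes in world (columns x y z)
 [[ 0.002  0.857 -0.516]
 [-0.    -0.516 -0.857]
 [-1.     0.001 -0.001]] [0.4345 0.0169 0.012 ] open 0.04716625673394535 t 13.95 F [-1.2  0.4  5.7]
jaw 149 twist [ 1.799e+02 -1.000e-01  1.000e-01] abs| 179.9
jaw 329 twist [-0.1 -0.  -0.1] abs| 0.1
shift [-13.8  -12.57 -29.91] z-only: +tool x = down; q6 0.32
```

>>> {"fn": "drive_tool", "kwargs": {"moves": [{"xyz": [-1.5,0,0],"twist": [0,0,0],"claw": 3.5},{"xyz": [-4.5,0,0],"twist": [0,0,0],"claw": 3.5},{"xyz": [-8.5,0,0],"twist": [0,0,0],"claw": 3.5},{"xyz": [-12,0,0],"twist": [0,0,0],"claw": 3.5},{"xyz": [-13,-0.6,-2],"twist": [0,0,0],"claw": 3.5},{"xyz": [-13,-2.5,-6],"twist": [0,0,0],"claw": 3.5},{"xyz": [-13,-4.4,-10.5],"twist": [0,0,0],"claw": 3.5},{"xyz": [-13,-6.3,-15],"twist": [0,0,0],"claw": 3.5},{"xyz": [-13,-8.2,-19.5],"twist": [0,0,0],"claw": 3.5},{"xyz": [-13,-10,-24],"twist": [0,0,0],"claw": 3.5}]}}

```text
time: 15.2
eef_pos: [0.4721, 0.2757, 0.1416]
tcp_rot: [0.348, 0.616, 0.348, -0.615]
force: [0.5, 0.5, -1.4]
opening: 0.0477
```

```bash
python3 - <<'E'
from h import *
axes();to(.481,.338,.08,149)
cv2.imwrite("pics/s8.png",cv2.resize(cams.read_camera("scene")[60:260,280:480],None,fx=3,fy=3))
E
```

```text
tool axes in world (columns x y z)
 [[ 0.001  0.857 -0.516]
 [-0.    -0.516 -0.857]
 [-1.     0.001 -0.   ]] [0.4721 0.2757 0.1416] open 0.04770521984254855 t 15.2 F [ 0.5  0.5 -1.4]
jaw 149 twist [ 1.8e+02 -1.0e-01  0.0e+00] abs| 180.0
jaw 329 twist [-0.  -0.  -0.1] abs| 0.1
shift [ 6.16 -2.46 -5.8 ] z-only: +tool x = down; q6 0.87
```

View pics/s8.png

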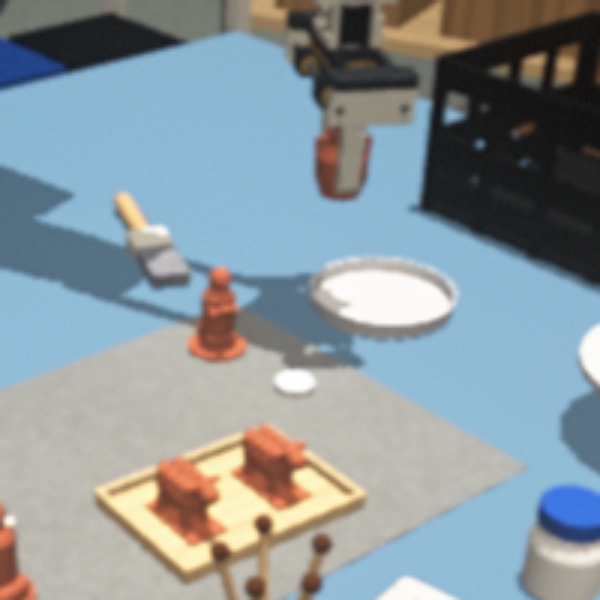

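>>> {"fn": "drive_tool", "kwargs": {"moves": [{"xyz": [0.5,-1.5,-3.5],"twist": [0,0,0],"claw": 3.5},{"xyz": [2,-2.4,-5.6],"twist": [0,0,0],"claw": 3.5},{"xyz": [4.5,-2.45,-5.8],"twist": [0,0,0],"claw": 3.5},{"xyz": [7,-2.45,-5.8],"twist": [0,0,0],"claw": 3.5},{"xyz": [9.3,-2.45,-5.8],"twist": [0,0,0],"claw": 3.5},{"xyz": [11,-2.45,-5.8],"twist": [0,0,0],"claw": 3.5},{"xyz": [12,-2.45,-5.8],"twist": [0,0,0],"claw": 3.5},{"xyz": [12.4,-2.45,-5.8],"twist": [0,0,0],"claw": 3.5},{"xyz": [12.4,-2.45,-5.8],"twist": [0,0,0],"claw": 3.5}]}}

```text
time: 16.38
eef_pos: [0.4825, 0.3438, 0.0184]
tcp_rot: [0.347, 0.617, 0.349, -0.614]
force: [0.2, 0.1, -1.3]
opening: 0.0476
```

```bash
python3 - <<'E'
from h import *
axes();to(.481,.338,.016,149)
cv2.imwrite("pics/s9.png",cv2.resize(cams.read_camera("scene")[100:220,330:490],None,fx=4,fy=4))
E
```

```text
tool axes in world (columns x y z)
 [[ 0.003  0.857 -0.515]
 [ 0.004 -0.515 -0.857]
 [-1.     0.    -0.005]] [0.4825 0.3438 0.0184] open 0.047597473906108405 t 16.375 F [ 0.2  0.1 -1.3]
jaw 149 twist [-180.     0.    -0.5] abs| 180.0
jaw 329 twist [ 0.  -0.3 -0. ] abs| 0.3
shift [0.24 0.17 0.58] z-only: +tool x = down; q6 0.97
```

View pics/s9.png

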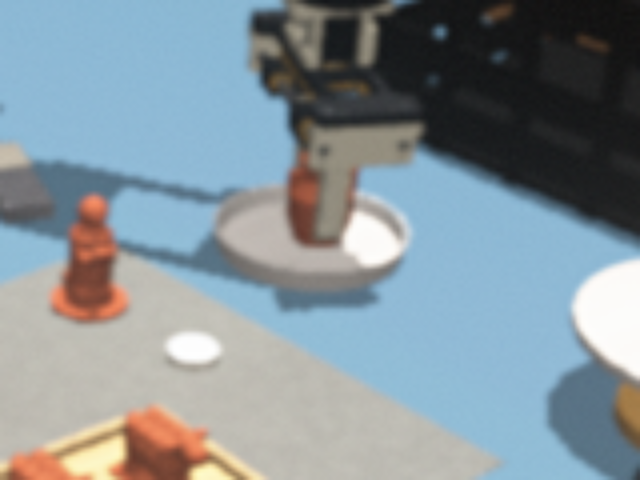

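>>> {"fn": "drive_tool", "kwargs": {"moves": [{"xyz": [0.1,0.1,0.3],"twist": [0,-0.3,0],"claw": 3.5},{"xyz": [0.2,0.1,0.4],"twist": [0,-0.3,0],"claw": 3.5},{"xyz": [0.25,0.1,0.4],"twist": [0,-0.3,0],"claw": 3.5},{"xyz": [0.25,0.1,0.4],"twist": [0,-0.3,0],"claw": 3.5}]}}

```text
time: 16.92
eef_pos: [0.4815, 0.34, 0.0162]
tcp_rot: [0.348, 0.616, 0.348, -0.615]
force: [-0.5, -0.2, -1.5]
opening: 0.0475
```

>>> {"fn": "drive_tool", "kwargs": {"moves": [{"xyz": [0.08,0,0],"twist": [0,0,0],"claw": 3.5},{"xyz": [0.12,0,0],"twist": [0,0,0],"claw": 3.5},{"xyz": [0.12,0,0],"twist": [0,0,0],"claw": 3.5}]}}

```text
time: 17.3
eef_pos: [0.4815, 0.3401, 0.016]
tcp_rot: [0.349, 0.616, 0.348, -0.615]
force: [-2.6, -1.4, 5.4]
opening: 0.0476
```

Contact is felt, so I'll release and rise.

>>> {"fn": "drive_tool", "kwargs": {"moves": [{"xyz": [0,0,0],"twist": [0,0,0],"claw": 5.2},{"xyz": [0,0,0],"twist": [0,0,0],"claw": 6},{"xyz": [0,0,0],"twist": [0,0,0],"claw": 6.5},{"xyz": [0,0,0],"twist": [0,0,0],"claw": 6.8},{"xyz": [-2,0,0],"twist": [0,0,0],"claw": 6.8},{"xyz": [-6,0,0],"twist": [0,0,0],"claw": 6.8},{"xyz": [-11,0,0],"twist": [0,0,0],"claw": 6.8},{"xyz": [-14,0,0],"twist": [0,0,0],"claw": 6.8},{"xyz": [-14,0,0],"twist": [0,0,0],"claw": 6.8}]}}

```text
time: 18.42
eef_pos: [0.483, 0.3409, 0.1588]
tcp_rot: [0.349, 0.618, 0.348, -0.613]
force: [0.6, -0.5, 0.2]
opening: 0.0678
```

```bash
python3 - <<'E'
from h import *
axes();to(.449,.156,.15,70)
cv2.imwrite("pics/s10.png",cv2.resize(cams.read_camera("scene")[100:220,330:490],None,fx=4,fy=4))
E
```

```text
tool axes in world (columns x y z)
 [[ 0.007  0.857 -0.515]
 [ 0.003 -0.515 -0.857]
 [-1.     0.004 -0.006]] [0.483  0.3409 0.1588] open 0.06780194604170167 t 18.425 F [ 0.6 -0.5  0.2]
jaw 70 twist [-101.    -0.    -0.5] abs| 101.0
jaw 250 twist [79.  -0.5  0. ] abs| 79.0
shift [ 0.8   6.59 17.6 ] z-only: +tool x = down; q6 0.97
```

View pics/s10.png

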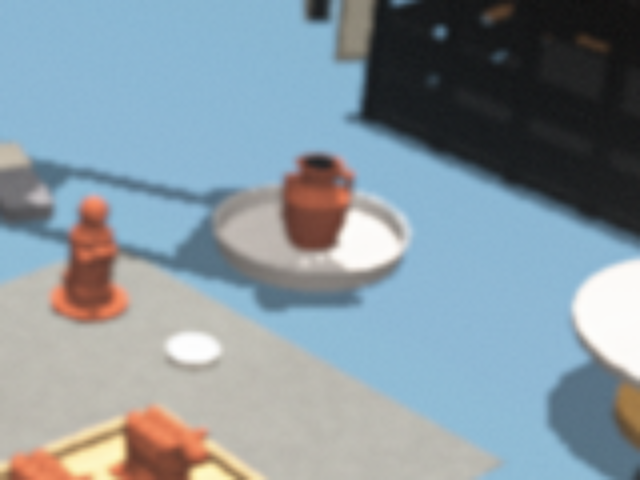

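The jar stands upright in the pan, about (318,205) in the crop. Next is the left figure.

>>> {"fn": "drive_tool", "kwargs": {"moves": [{"xyz": [0.8,1,3],"twist": [10,0,0],"claw": 6.5},{"xyz": [0.8,2.5,7],"twist": [20,0,0],"claw": 6.5},{"xyz": [0.8,4.5,12],"twist": [30,0,0],"claw": 6.5},{"xyz": [0.8,6,16],"twist": [40,0,0],"claw": 6.5},{"xyz": [0.8,6.6,17.6],"twist": [50,0,0],"claw": 6.5},{"xyz": [0.8,6.6,17.6],"twist": [60,0,0],"claw": 6.5},{"xyz": [0.8,6.6,17.6],"twist": [70,0,0],"claw": 6.5},{"xyz": [0.8,6.6,17.6],"twist": [79,-0.5,0],"claw": 6.5},{"xyz": [0.8,6.6,17.6],"twist": [79,-0.5,0],"claw": 6.5},{"xyz": [0.8,6.6,17.6],"twist": [79,-0.5,0],"claw": 6.5}]}}

```text
time: 19.73
eef_pos: [0.4471, 0.1553, 0.1472]
tcp_rot: [0.121, -0.694, 0.123, 0.699]
force: [-0.8, -0.1, -0.1]
opening: 0.0652
```

```bash
python3 - <<'E'
from h import *
axes();to(.449,.156,.030,70)
cv2.imwrite("pics/s11.png",cv2.resize(cams.read_camera("scene")[60:210,270:430],None,fx=4,fy=4))
cv2.imwrite("pics/s11t.png",cv2.resize(cams.read_camera("top")[180:300,180:340],None,fx=4,fy=4))
E
```

```text
tool axes in world (columns x y z)
 [[-0.006 -0.339 -0.941]
 [-0.002 -0.941  0.339]
 [-1.     0.004  0.005]] [0.4471 0.1553 0.1472] open 0.06518790521461224 t 19.725 F [-0.8 -0.1 -0.1]
jaw 70 twist [-179.8    0.3    0.5] abs| 179.8
jaw 250 twist [ 0.2  0.3 -0.2] abs| 0.4
shift [11.72 -0.17 -0.22] z-only: +tool x = down; q6 2.02
```

View pics/s11.png

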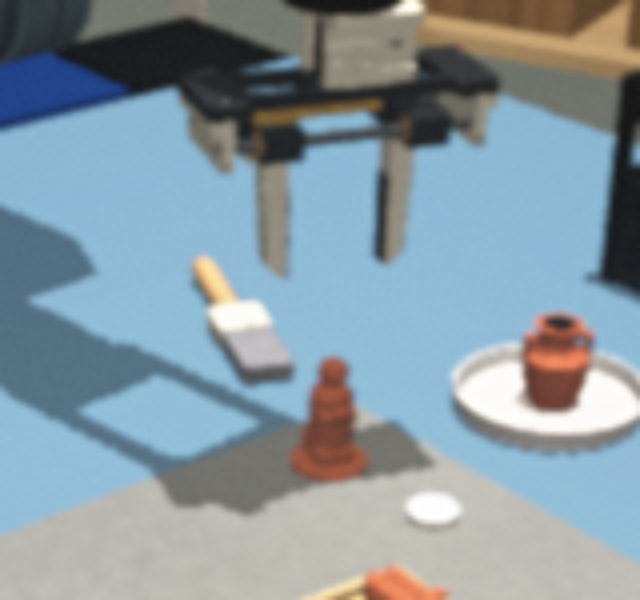

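View pics/s11t.png

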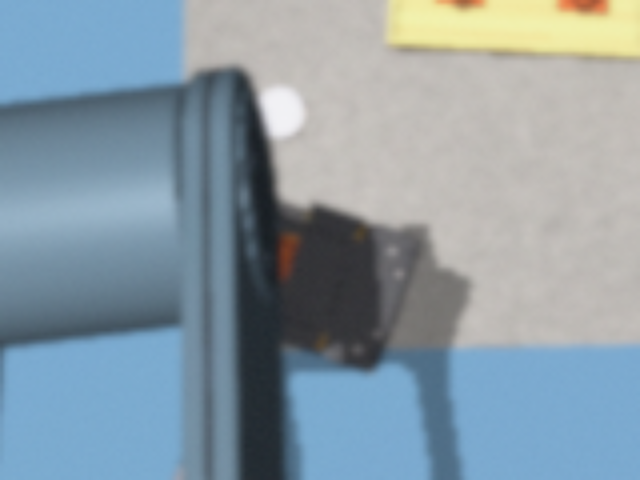

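>>> {"fn": "drive_tool", "kwargs": {"moves": [{"xyz": [3.5,-0.17,-0.2],"twist": [0.2,0.3,0],"claw": 6.5},{"xyz": [7,-0.17,-0.22],"twist": [0.2,0.3,0],"claw": 6.5},{"xyz": [10,-0.17,-0.22],"twist": [0.2,0.3,0],"claw": 6.5},{"xyz": [11.7,-0.17,-0.22],"twist": [0.2,0.3,0],"claw": 6.5},{"xyz": [11.7,-0.17,-0.22],"twist": [0.2,0.3,0],"claw": 6.5},{"xyz": [11.7,-0.17,-0.22],"twist": [0.2,0.3,0],"claw": 4.2},{"xyz": [11.7,-0.17,-0.22],"twist": [0.2,0.3,0],"claw": 3.5},{"xyz": [11.7,-0.17,-0.22],"twist": [0.2,0.3,0],"claw": 2.5},{"xyz": [11.7,-0.17,-0.22],"twist": [0.2,0.3,0],"claw": 2},{"xyz": [11.7,-0.17,-0.22],"twist": [0.2,0.3,0],"claw": 2}]}}

```text
time: 21.08
eef_pos: [0.4499, 0.1562, 0.0312]
tcp_rot: [-0.122, 0.697, -0.124, -0.696]
force: [-0.3, 0.6, 3.8]
opening: 0.0296
```

```bash
python3 - <<'E'
from h import *
axes();to(.4955,-.394,.14,7)
cv2.imwrite("pics/s12.png",cv2.resize(cams.read_camera("scene")[90:210,270:430],None,fx=4,fy=4))
E
```

```text
tool axes in world (columns x y z)
 [[ 0.001 -0.343 -0.939]
 [-0.003 -0.939  0.343]
 [-1.     0.003 -0.002]] [0.4499 0.1562 0.0312] open 0.02959400992684483 t 21.075 F [-0.3  0.6  3.8]
jaw 7 twist [-1.171e+02  1.000e-01 -2.000e-01] abs| 117.1
jaw 187 twist [62.9 -0.2 -0.1] abs| 62.9
shift [-10.7   50.15 -23.18] z-only: +tool x = down; q6 2.03
```

View pics/s12.png

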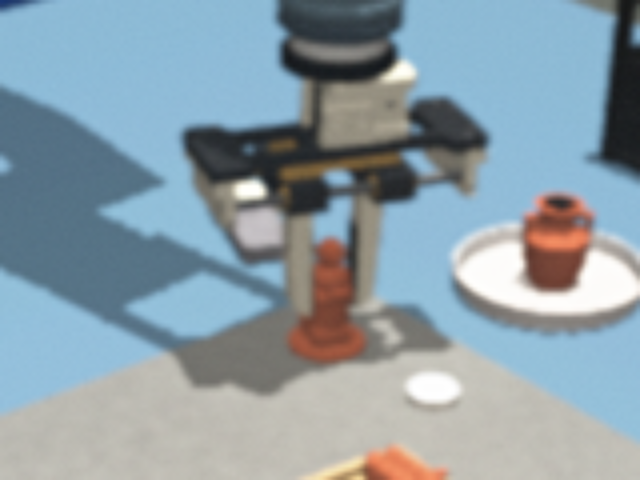

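>>> {"fn": "drive_tool", "kwargs": {"moves": [{"xyz": [-1.5,0,0],"twist": [0,0,0],"claw": 2},{"xyz": [-4.5,0,0],"twist": [0,0,0],"claw": 2},{"xyz": [-8.5,0,0],"twist": [0,0,0],"claw": 2},{"xyz": [-10.5,2,-1],"twist": [2,0,0],"claw": 2},{"xyz": [-10.7,6,-3],"twist": [7,0,0],"claw": 2},{"xyz": [-10.7,10.5,-5],"twist": [13,0,0],"claw": 2},{"xyz": [-10.7,15,-7],"twist": [19,0,0],"claw": 2},{"xyz": [-10.7,19.5,-9],"twist": [25,0,0],"claw": 2},{"xyz": [-10.7,24,-11],"twist": [31,0,0],"claw": 2},{"xyz": [-10.7,28,-13],"twist": [37,0,0],"claw": 2}], "squeeze": 15}}

```text
time: 22.38
eef_pos: [0.4753, -0.1527, 0.1387]
tcp_rot: [-0.338, 0.621, -0.34, -0.62]
force: [0.2, 1.2, -1.0]
opening: 0.0294
```

```bash
python3 - <<'E'
from h import *
axes();to(.4955,-.394,.14,7)
E
```

```text
tool axes in world (columns x y z)
 [[-0.    -0.841 -0.54 ]
 [-0.003 -0.54   0.841]
 [-1.     0.002 -0.002]] [ 0.4753 -0.1527  0.1387] open 0.029436757168429882 t 22.375 F [ 0.2  1.2 -1. ]
jaw 7 twist [-1.543e+02  1.000e-01 -2.000e-01] abs| 154.3
jaw 187 twist [25.7 -0.1 -0.1] abs| 25.7
shift [ -0.06  11.34 -21.4 ] z-only: +tool x = down; q6 2.04
```

>>> {"fn": "drive_tool", "kwargs": {"moves": [{"xyz": [0,2,-4],"twist": [6,0,0],"claw": 2},{"xyz": [0,4.3,-8],"twist": [12,0,0],"claw": 2},{"xyz": [0,6.5,-12],"twist": [18,0,0],"claw": 2},{"xyz": [0,8.7,-16.5],"twist": [25.7,0,0],"claw": 2},{"xyz": [0,10.5,-20],"twist": [25.7,0,0],"claw": 2},{"xyz": [0,11.3,-21.4],"twist": [25.7,0,0],"claw": 2},{"xyz": [0,11.3,-21.4],"twist": [25.7,0,0],"claw": 2},{"xyz": [0,11.3,-21.4],"twist": [25.7,0,0],"claw": 2}]}}

```text
time: 23.38
eef_pos: [0.4956, -0.392, 0.139]
tcp_rot: [0.468, -0.53, 0.469, 0.53]
force: [-0.0, -0.2, -1.3]
opening: 0.0297
```

```bash
python3 - <<'E'
from h import *
axes();to(.4955,-.394,.0365,7)
cv2.imwrite("pics/s13.png",cv2.resize(cams.read_camera("scene")[130:300,90:290],None,fx=3.5,fy=3.5))
E
```

```text
tool axes in world (columns x y z)
 [[-0.001 -0.992 -0.123]
 [-0.001 -0.123  0.992]
 [-1.     0.001 -0.001]] [ 0.4956 -0.392   0.139 ] open 0.029659344612990857 t 23.375 F [-0.  -0.2 -1.3]
jaw 7 twist [-1.799e+02  1.000e-01 -1.000e-01] abs| 179.9
jaw 187 twist [ 0.1 -0.1 -0.1] abs| 0.1
shift [10.25  0.02 -0.18] z-only: +tool x = down; q6 2.17
```

View pics/s13.png

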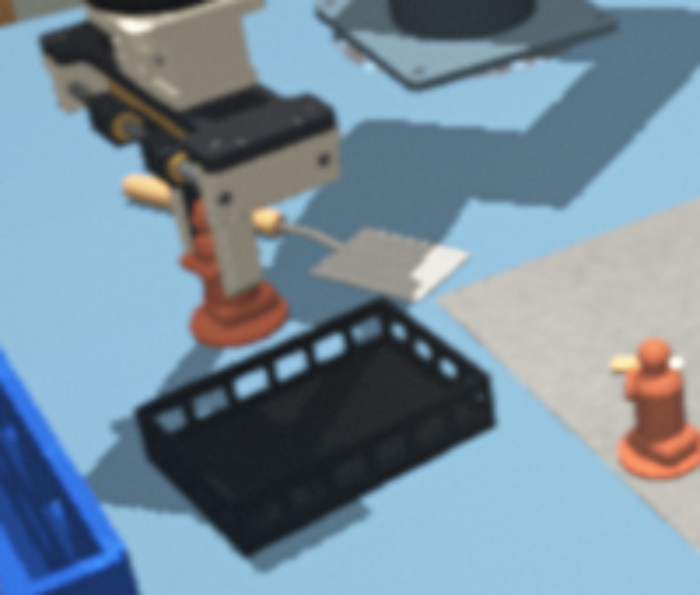

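>>> {"fn": "drive_tool", "kwargs": {"moves": [{"xyz": [2.5,0,0],"twist": [0,0,0],"claw": 2},{"xyz": [5,0,0],"twist": [0,0,0],"claw": 2},{"xyz": [7.3,0,0],"twist": [0,0,0],"claw": 2},{"xyz": [9,0,0],"twist": [0,0,0],"claw": 2},{"xyz": [9.8,0,0],"twist": [0,0,0],"claw": 2},{"xyz": [10.15,0,0],"twist": [0,0,0],"claw": 2},{"xyz": [10.2,0,0],"twist": [0,0,0],"claw": 2},{"xyz": [10.2,0,0],"twist": [0,0,0],"claw": 2}]}}

```text
time: 24.42
eef_pos: [0.496, -0.3926, 0.038]
tcp_rot: [-0.468, 0.53, -0.469, -0.529]
force: [-0.3, 1.3, -1.3]
opening: 0.0298
```

```bash
python3 - <<'E'
from h import *
axes()
cv2.imwrite("pics/s14.png",cv2.resize(cams.read_camera("scene")[160:300,90:290],None,fx=3.5,fy=3.5))
E
```

```text
tool axes in world (columns x y z)
 [[-0.    -0.992 -0.123]
 [-0.003 -0.123  0.992]
 [-1.     0.    -0.002]] [ 0.496  -0.3926  0.038 ] open 0.02977073707786379 t 24.425 F [-0.3  1.3 -1.3]
```

View pics/s14.png

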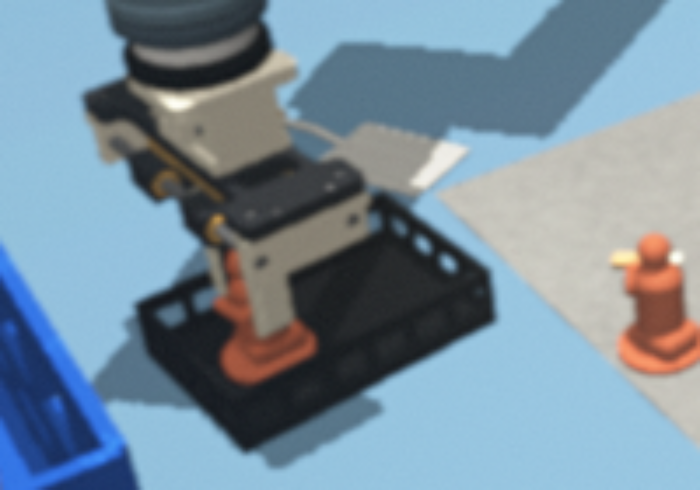

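The figure is inside the crate walls with about 2 mm to go.

>>> {"fn": "drive_tool", "kwargs": {"moves": [{"xyz": [0.1,0,0],"twist": [0,0,0],"claw": 2},{"xyz": [0.17,0,0],"twist": [0,0,0],"claw": 2},{"xyz": [0.2,0,0],"twist": [0,0,0],"claw": 2},{"xyz": [0.2,0,0],"twist": [0,0,0],"claw": 2}]}}

```text
time: 24.98
eef_pos: [0.4961, -0.3928, 0.0363]
tcp_rot: [-0.467, 0.531, -0.469, -0.529]
force: [-0.7, -0.3, 1.5]
opening: 0.0295
```

>>> {"fn": "drive_tool", "kwargs": {"moves": [{"xyz": [0,0,0],"twist": [0,0,0],"claw": 3.4},{"xyz": [0,0,0],"twist": [0,0,0],"claw": 4},{"xyz": [0,0,0],"twist": [0,0,0],"claw": 4.6},{"xyz": [0,0,0],"twist": [0,0,0],"claw": 4.8},{"xyz": [-2,0,0],"twist": [0,0,0],"claw": 4.8},{"xyz": [-6,0,0],"twist": [0,0,0],"claw": 4.8},{"xyz": [-10,0,0],"twist": [0,0,0],"claw": 4.8},{"xyz": [-12,0,0],"twist": [0,0,0],"claw": 6.5},{"xyz": [-12,0,0],"twist": [0,0,0],"claw": 6.5}]}}

```text
time: 26.1
eef_pos: [0.4969, -0.3933, 0.1582]
tcp_rot: [-0.467, 0.532, -0.469, -0.528]
force: [0.1, -0.7, 0.3]
opening: 0.0624
```

```bash
python3 - <<'E'
from h import *
axes();to(.625,-.199,.15,108)
cv2.imwrite("pics/s15.png",cv2.resize(cams.read_camera("scene")[160:300,90:290],None,fx=3.5,fy=3.5))
E
```

```text
tool axes in world (columns x y z)
 [[ 0.003 -0.992 -0.123]
 [-0.006 -0.123  0.992]
 [-1.    -0.002 -0.006]] [ 0.4969 -0.3933  0.1582] open 0.0624341016432506 t 26.1 F [ 0.1 -0.7  0.3]
jaw 108 twist [79.1 -0.2  0.4] abs| 79.1
jaw 288 twist [-100.9   -0.4   -0.2] abs| 100.9
shift [  0.74 -15.11  17.71] z-only: +tool x = down; q6 2.17
```

View pics/s15.png

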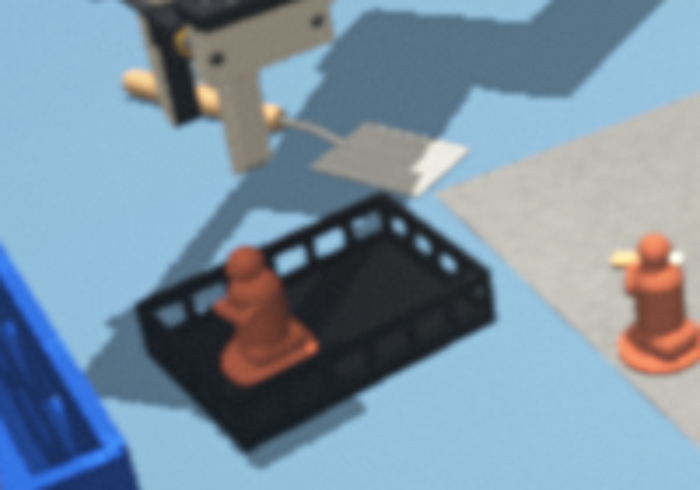

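```bash
python3 - <<'E'
from h import *
g=lambda p:((p[0]-90)*3.5,(p[1]-160)*3.5)
print(g(proj("scene",(.496,-.393,.01))),g(proj("scene",(.496,-.393,.0785))))
print("FR",g(proj("scene",(.625,-.199,.005))),g(proj("scene",(.625,-.199,.0735))))
print(tri("scene",(90+246/3.5,160+265/3.5),"scene",(1,1)) if 0 else "")
t=cams.read_camera("top");cv2.imwrite("pics/t15.png",cv2.resize(t[180:280,400:520],None,fx=5,fy=5,interpolation=2))
E
```

```text
(np.float64(265.5257255152494), np.float64(353.57568438318754)) (np.float64(244.80833425311442), np.float64(260.5754994732498))
FR (np.float64(659.7796350830819), np.float64(341.98077875993545)) (np.float64(654.0065572576991), np.float64(250.2295857307168))
```

View pics/t15.png

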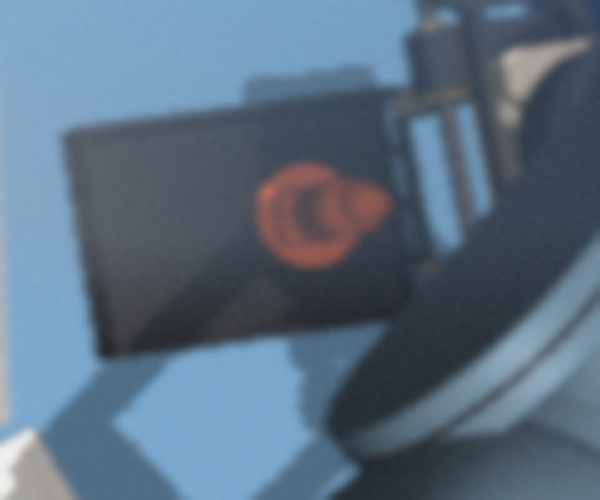

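The first figure stands upright: the head pixel matches the vertical projection within about 1 px. Next is the right figure.

>>> {"fn": "drive_tool", "kwargs": {"moves": [{"xyz": [0.7,-3,4],"twist": [-10,0,0],"claw": 6.5},{"xyz": [0.7,-7,8],"twist": [-20,0,0],"claw": 6.5},{"xyz": [0.7,-11,13],"twist": [-30,0,0],"claw": 6.5},{"xyz": [0.7,-15,17.5],"twist": [-40,0,0],"claw": 6.5},{"xyz": [0.7,-15.1,17.7],"twist": [-50,0,0],"claw": 6.5},{"xyz": [0.7,-15.1,17.7],"twist": [-60,0,0],"claw": 6.5},{"xyz": [0.7,-15.1,17.7],"twist": [-70,0,0],"claw": 6.5},{"xyz": [0.7,-15.1,17.7],"twist": [-80,0,0],"claw": 6.5},{"xyz": [0.7,-15.1,17.7],"twist": [-90,0,0],"claw": 6.5},{"xyz": [0.7,-15.1,17.7],"twist": [-100.9,-0.4,-0.2],"claw": 6.5}]}}

```text
time: 27.45
eef_pos: [0.6227, -0.1972, 0.1456]
tcp_rot: [-0.109, -0.696, -0.114, 0.701]
force: [0.5, -0.0, -0.0]
opening: 0.065
```

```bash
python3 - <<'E'
from h import *
axes();to(.625,-.199,.030,108)
cv2.imwrite("pics/s16.png",cv2.resize(cams.read_camera("scene")[130:290,190:390],None,fx=3.5,fy=3.5))
E
```

```text
tool axes in world (columns x y z)
 [[-0.007  0.312 -0.95 ]
 [ 0.006 -0.95  -0.312]
 [-1.    -0.008  0.005]] [ 0.6227 -0.1972  0.1456] open 0.06498929189584687 t 27.45 F [ 0.5 -0.  -0. ]
jaw 108 twist [-179.8   -0.7    0.5] abs| 179.8
jaw 288 twist [0.2 0.3 0.4] abs| 0.6
shift [11.56  0.34 -0.22] z-only: +tool x = down; q6 0.78
```

View pics/s16.png

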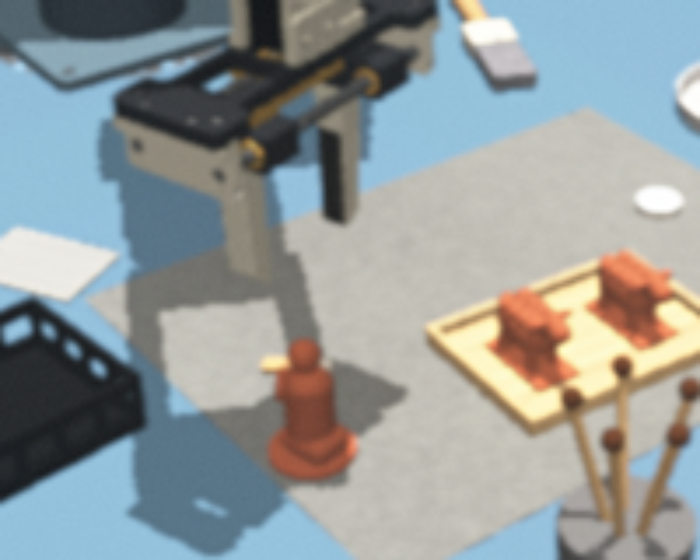

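>>> {"fn": "drive_tool", "kwargs": {"moves": [{"xyz": [2,0.34,-0.22],"twist": [0.2,0.3,0.4],"claw": 6.5},{"xyz": [5,0.34,-0.22],"twist": [0.2,0.3,0.4],"claw": 6.5},{"xyz": [8,0.34,-0.22],"twist": [0.2,0.3,0.4],"claw": 6.5},{"xyz": [10.5,0.34,-0.22],"twist": [0.2,0.3,0.4],"claw": 6.5},{"xyz": [11.5,0.34,-0.22],"twist": [0.2,0.3,0.4],"claw": 6.5},{"xyz": [11.5,0.34,-0.22],"twist": [0.2,0.3,0.4],"claw": 4.2},{"xyz": [11.5,0.34,-0.22],"twist": [0.2,0.3,0.4],"claw": 3.5},{"xyz": [11.5,0.34,-0.22],"twist": [0.2,0.3,0.4],"claw": 2.5},{"xyz": [11.5,0.34,-0.22],"twist": [0.2,0.3,0.4],"claw": 2},{"xyz": [11.5,0.34,-0.22],"twist": [0.2,0.3,0.4],"claw": 2}], "squeeze": 14}}

```text
time: 28.75
eef_pos: [0.6255, -0.1993, 0.0315]
tcp_rot: [0.113, 0.698, 0.113, -0.698]
force: [-0.3, 0.7, 3.7]
opening: 0.0295
```

```bash
python3 - <<'E'
from h import *
axes();to(.4870,-.320,.15,7)
cv2.imwrite("pics/s17.png",cv2.resize(cams.read_camera("scene")[150:290,190:390],None,fx=3.5,fy=3.5))
E
```

```text
tool axes in world (columns x y z)
 [[ 0.001  0.316 -0.949]
 [ 0.    -0.949 -0.316]
 [-1.    -0.    -0.001]] [ 0.6255 -0.1993  0.0315] open 0.029451187881692365 t 28.75 F [-0.3  0.7  3.7]
jaw 7 twist [-78.6  -0.   -0. ] abs| 78.6
jaw 187 twist [101.4  -0.    0. ] abs| 101.4
shift [-11.87   7.08  16.94] z-only: +tool x = down; q6 0.77
```

View pics/s17.png

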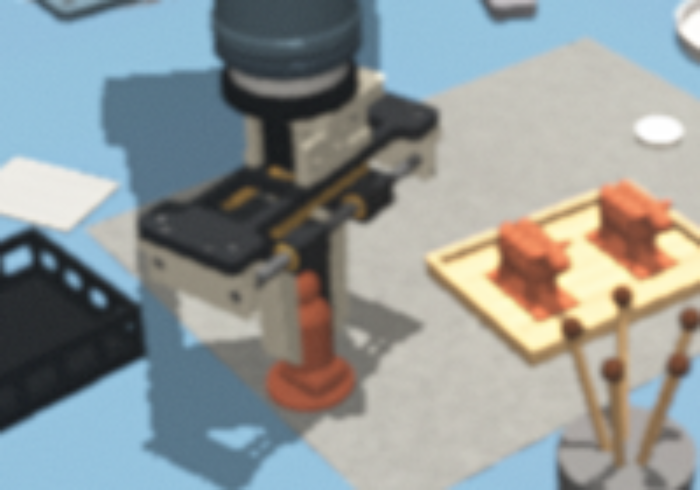

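The right figure is gripped, with the opening at 29.5 mm. I'll lift and carry it.

>>> {"fn": "drive_tool", "kwargs": {"moves": [{"xyz": [-1.5,0,0],"twist": [0,0,0],"claw": 2},{"xyz": [-4.5,0,0],"twist": [0,0,0],"claw": 2},{"xyz": [-8.5,0,0],"twist": [-3,0,0],"claw": 2},{"xyz": [-11.5,0.5,1],"twist": [-9,0,0],"claw": 2},{"xyz": [-11.9,2,4.5],"twist": [-17,0,0],"claw": 2},{"xyz": [-11.9,3.5,8],"twist": [-25,0,0],"claw": 2},{"xyz": [-11.9,5,11.5],"twist": [-33,0,0],"claw": 2},{"xyz": [-11.9,6.3,15],"twist": [-41,0,0],"claw": 2},{"xyz": [-11.9,7,16.9],"twist": [-49,0,0],"claw": 2},{"xyz": [-11.9,7,16.9],"twist": [-56,0,0],"claw": 2}]}}

```text
time: 30.05
eef_pos: [0.4858, -0.3204, 0.1512]
tcp_rot: [0.428, 0.563, 0.428, -0.563]
force: [1.5, -0.9, -0.8]
opening: 0.0296
```

```bash
python3 - <<'E'
from h import *
axes();to(.4870,-.320,.15,7)
E
```

```text
tool axes in world (columns x y z)
 [[ 0.001  0.964 -0.267]
 [-0.    -0.267 -0.964]
 [-1.     0.001  0.   ]] [ 0.4858 -0.3204  0.1512] open 0.02964702012721165 t 30.05 F [ 1.5 -0.9 -0.8]
jaw 7 twist [-22.5   0.   -0. ] abs| 22.5
jaw 187 twist [ 1.575e+02 -1.000e-01 -0.000e+00] abs| 157.5
shift [ 0.12  0.11 -0.07] z-only: +tool x = down; q6 -0.5
```

>>> {"fn": "drive_tool", "kwargs": {"moves": [{"xyz": [0,0.1,0],"twist": [-8,0,0],"claw": 2},{"xyz": [1,0.1,0],"twist": [-16,0,0],"claw": 2},{"xyz": [2.5,0.1,0],"twist": [-22.5,0,0],"claw": 2},{"xyz": [4,0.1,0],"twist": [-22.5,0,0],"claw": 2},{"xyz": [4,0.1,0],"twist": [-22.5,0,0],"claw": 2},{"xyz": [4,0.1,0],"twist": [-22.5,0,0],"claw": 2}]}}

```text
time: 30.8
eef_pos: [0.487, -0.3208, 0.1115]
tcp_rot: [0.53, 0.469, 0.529, -0.469]
force: [0.2, 0.3, -1.4]
opening: 0.0298
```

```bash
python3 - <<'E'
from h import *
axes();to(.4870,-.320,.0365,7)
cv2.imwrite("pics/s18.png",cv2.resize(cams.read_camera("scene")[150:290,90:290],None,fx=3.5,fy=3.5))
E
```

```text
tool axes in world (columns x y z)
 [[ 0.001  0.993  0.121]
 [-0.001  0.121 -0.993]
 [-1.     0.001  0.001]] [ 0.487  -0.3208  0.1115] open 0.02976613111547975 t 30.8 F [ 0.2  0.3 -1.4]
jaw 7 twist [-0.1  0.  -0.1] abs| 0.1
jaw 187 twist [ 1.799e+02 -1.000e-01 -1.000e-01] abs| 179.9
shift [ 7.5   0.01 -0.09] z-only: +tool x = down; q6 -0.9
```

View pics/s18.png

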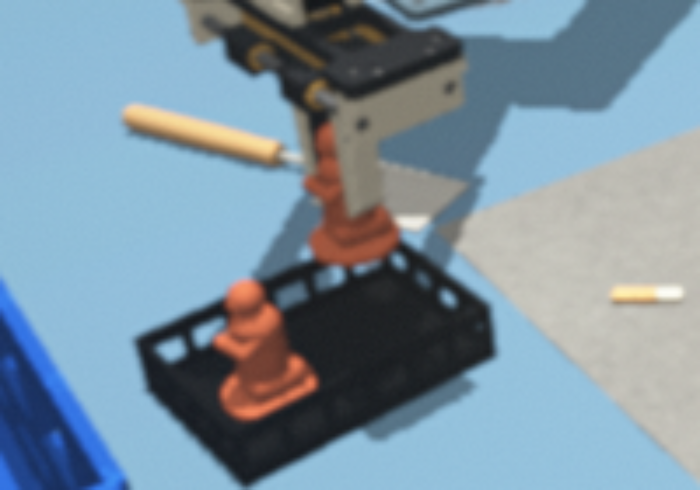

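>>> {"fn": "drive_tool", "kwargs": {"moves": [{"xyz": [2,0,0],"twist": [0,0,0],"claw": 2},{"xyz": [4.2,0,0],"twist": [0,0,0],"claw": 2},{"xyz": [6,0,0],"twist": [0,0,0],"claw": 2},{"xyz": [7,0,0],"twist": [0,0,0],"claw": 2},{"xyz": [7.3,0,0],"twist": [0,0,0],"claw": 2},{"xyz": [7.45,0,0],"twist": [0,0,0],"claw": 2},{"xyz": [7.45,0,0],"twist": [0,0,0],"claw": 2},{"xyz": [7.45,0,0],"twist": [0,0,0],"claw": 2}]}}

```text
time: 31.85
eef_pos: [0.4874, -0.3213, 0.0378]
tcp_rot: [0.53, 0.469, 0.528, -0.469]
force: [0.5, -0.5, -0.5]
opening: 0.03
```

>>> {"fn": "drive_tool", "kwargs": {"moves": [{"xyz": [0.08,0,0],"twist": [0,0,0],"claw": 2},{"xyz": [0.13,0,0],"twist": [0,0,0],"claw": 2},{"xyz": [0.16,0,0],"twist": [0,0,0],"claw": 2},{"xyz": [0.16,0,0],"twist": [0,0,0],"claw": 2}]}}

```text
time: 32.35
eef_pos: [0.4876, -0.3215, 0.0365]
tcp_rot: [0.531, 0.469, 0.528, -0.469]
force: [0.8, -0.1, 1.4]
opening: 0.0296
```

Contact is felt at the expected height. I'll check the state, then release and rise.

```bash
python3 - <<'E'
from h import *
axes()
E
```

```text
tool axes in world (columns x y z)
 [[ 0.002  0.993  0.121]
 [-0.002  0.121 -0.993]
 [-1.     0.002  0.002]] [ 0.4876 -0.3215  0.0365] open 0.029600771843445152 t 32.35 F [ 0.8 -0.1  1.4]
```

>>> {"fn": "drive_tool", "kwargs": {"moves": [{"xyz": [0,0,0],"twist": [0,0,0],"claw": 3.4},{"xyz": [0,0,0],"twist": [0,0,0],"claw": 4},{"xyz": [0,0,0],"twist": [0,0,0],"claw": 4.6},{"xyz": [0,0,0],"twist": [0,0,0],"claw": 4.8},{"xyz": [-2,0,0],"twist": [0,0,0],"claw": 4.8},{"xyz": [-6,0,0],"twist": [0,0,0],"claw": 4.8},{"xyz": [-10,0,0],"twist": [0,0,0],"claw": 4.8},{"xyz": [-14,0,0],"twist": [0,0,0],"claw": 4.8},{"xyz": [-18,0,0],"twist": [0,0,0],"claw": 4.8},{"xyz": [-18,0,0],"twist": [0,0,0],"claw": 4.8}]}}

```text
time: 33.6
eef_pos: [0.4887, -0.3225, 0.2204]
tcp_rot: [0.533, 0.469, 0.526, -0.469]
force: [-0.4, -0.2, 0.3]
opening: 0.0483
```

```bash
python3 - <<'E'
from h import *
axes()
s=cams.read_camera("scene");t=cams.read_camera("top")
cv2.imwrite("pics/f1.png",cv2.resize(s[110:300,120:460],None,fx=2.3,fy=2.3,interpolation=2));cv2.imwrite("pics/f2.png",cv2.resize(t[130:290,140:500],None,fx=2.2,fy=2.2,interpolation=2))
E
```

```text
tool axes in world (columns x y z)
 [[ 0.008  0.993  0.121]
 [-0.007  0.121 -0.993]
 [-1.     0.007  0.008]] [ 0.4887 -0.3225  0.2204] open 0.04827993408995053 t 33.6 F [-0.4 -0.2  0.3]
```

View pics/f1.png

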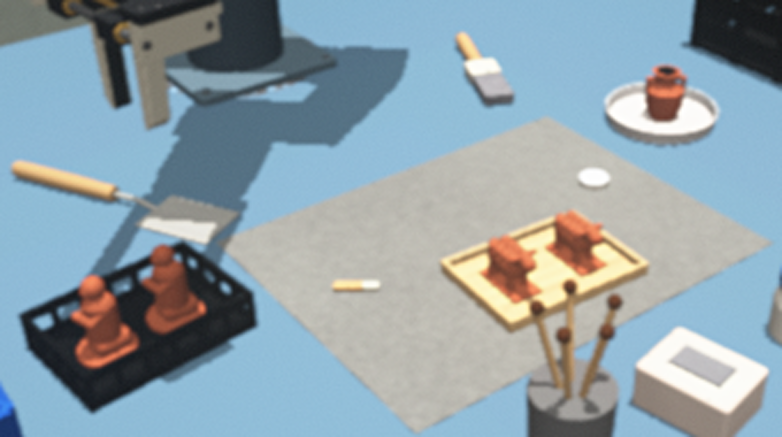

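View pics/f2.png

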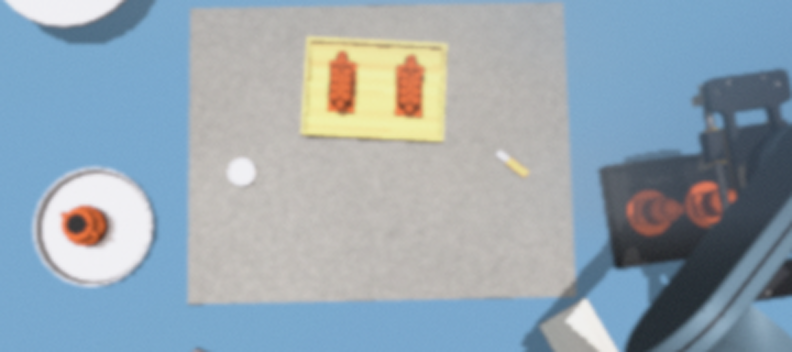

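All five pieces stand upright in their containers: the figures at (105,320) and (172,290), the sheep at (510,268) and (577,242), and the jar at (665,95). The gripper is clear of everything, so I'll hand in the job.

```bash
python3 - <<'E'
from bench import order
print(order.finish_job())
E
```

```text
the job is handed in; nothing more can be done
None
```

I moved all five clay pieces into their containers and handed the job in at about 34 s of the 128 s. Both sheep are in the plywood tray, the jar is in the round pan, and both kneeling figures are in the black crate.

- **Setting down:** I lowered each piece in steps of a few millimetres or less at the end. I released the jar and both figures only once the force reading showed light contact, at most about 5 N. The first sheep showed it faintly. For the second sheep I used the height that had worked for the first, without reading the force again.
- **Last checks:** The final pictures from both cameras show every piece upright inside its container, with the gripper clear above. The arm partly hid the second figure in the top view, so that one was checked in the side view only.
- **Placement margins:** By the release poses, the jar sits about 2 mm from the pan's centre. The figures sit about 37 mm either side of the crate's centre along its length, well inside the limits.
- **Disagreements:** The two cameras differed by up to about 5 mm on where the figures and the crate are. No check failed, but I judged uprightness from the pictures rather than measuring it. For the first figure placed, the head was where a vertical figure's would be, within about a pixel.

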